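# Unlock a viscometer spindle and hold it plumb over the cup

## Task

The viscometer spindle is locked in its slanted holder by the crossbar of a steel peg: take the tamper by its handle, drive the peg fully down with the tamper's head, and stand the tamper upright on the bench again. Then draw the spindle out of the holder, turn it upright with its thick bob down, and finish while still holding it there, steady and centred over the steel cup that stands on the open bench (not the one in the mixer), with the bob's foot a few centimetres (about 5) above the rim. Leave the cup and everything else standing where they are.

Things in the scene. Friction and masses are not known exactly. Their poses are not given: they have to be found in the camera images.
- tamper_grip (a point): Middle of the tamper's handle, 105 mm above the flat underside of its head. It stands on its head: black round rubber head 36 mm across, 40 mm high, and above it a plain round wooden handle 22 mm across, from 45 to 160 mm above the underside. 0.22 kg. z axis: up along the handle.
- peg_top (a point): Top centre of the locking peg's steel cap (20 mm across). The peg is a vertical stem 45 mm to the +y side (robot's left) of the spindle; the cap is 135 mm above the bench when up. Its 6 mm crossbar runs under the spindle's shaft and stops the thick bob from coming out of the sleeve until the peg is down. z axis: up; x, y as the holder.
- peg (a joint): How far the locking peg has been driven down, in m: about 0 up (locking), 0.016 fully down (its stop). It slides straight down against about 6 N of friction and stays where it is left.
- bore_mouth (a point): Centre of the mouth of the fixed holder's slanted grey sleeve (38 mm square outside, square bore 27 mm wide, 70 mm deep), 81 mm above the bench. Site axes: z up; -x is the horizontal direction (toward the robot) in which the sleeve leans: the bore runs out of the mouth 45 degrees upward that way.
- spindle_grip (a point): Middle of the spindle's dark grip sleeve (round, 16 mm across, 50 mm long), on its axis, 150 mm from the foot. The spindle is 185 mm long, 0.14 kg: bob 25 mm across and 68 mm long at the foot, then a 9 mm shaft, the grip sleeve at 125 to 175 mm and an 8 mm spigot. It lies in the slanted bore, bob inside. z axis: from bob to grip end.
- spindle_foot (a point): Centre of the flat foot of the spindle's bob, 150 mm from spindle_grip; same axes.
- cup_rim (a point): Centre of the mouth of the open steel cup, 116 mm above the bench. The cup is loose, round, 71 mm across outside, 116 mm high. z axis: up.
- tamper: The tamper as a whole: origin at the centre of the flat underside of its head, z up along the handle.
- spindle: The spindle as a whole: origin at the centre of its foot, z toward the grip end.
- cup: The steel cup: origin at the centre of its underside, z up.
- holder: The fixed holder with its peg: origin on its base, at bench height, z up; its sleeve leans toward its -x.
- jar: Bystander: small sample jar with a screw cap, 48 mm across, 72 mm high; origin under its centre.
- tape: Bystander: roll of tape lying flat, 104 mm across, 25 mm high; origin under its centre.
- wash: Bystander: squeeze bottle with a bent spout, 64 mm across, 196 mm high; origin under its centre.
Not all that is in view belongs to the job. What is shaped like the tamper but orange is not meant.

How it is judged:
On the way, in this order (a step that is already met when the one before it is completed fails the run):
1. the tamper presses on the peg while the peg is fully down (driven 14.5 mm of its 16 mm or more) (value of joint peg above 0.0145 m and contact force between tamper and holder above 0.5 N and horizontal distance between tamper and peg_top below 0.028 m), for 0.04 s.
2. the spindle is out of the holder: its foot is more than 20 mm from the bore's mouth and higher than it (distance between spindle_foot and bore_mouth above 0.02 m and height (world z) of spindle_foot above 0.09 m), for 0.1 s.
At the end, for the whole second after the job is handed in: Spindle held still, bob down, upright to 0.14 rad, foot within 18 mm of the cup's centre line and 15 to 100 mm above its rim, touching neither cup nor holder; peg down 14 mm or more; tamper upright on the bench; cup upright and, like jar, tape and bottle, moved under 30 mm (value of joint peg above 0.014 m and angle between spindle's own z axis and vertical below 0.14 rad and horizontal distance between spindle_foot and cup_rim below 0.018 m and height (world z) of spindle_foot between 0.131 and 0.216 m and contact force between the fingers and spindle above 0.5 N and contact force between spindle and cup below 0.1 N and contact force between each of spindle, tamper and holder below 0.1 N and linear speed of spindle below 0.03 m/s and angle between each of tamper, cup's own z axis and vertical below 0.1 rad and height (world z) of tamper below 0.006 m and distance of each of cup, jar, tape, wash from where it was at the start of the episode below 0.03 m); the arm keeps its last pose, push and grip.
It also fails if it takes over 64 s, if anything falls off the work surface, if the arm or the gripper's body presses on something with over 40 N, if the wrist force passes 120 N, or if a joint passes its speed limit or range.

## Robot

A 6-joint arm with a two-finger parallel gripper is mounted at the origin on a cart in front of the work surface, level with it; the furniture and walls round the work are solid. World frame = base frame: x ahead of the robot, y to its left, z up, the work surface at z = 0. Lengths are in m, angles in rad, forces in N, time in s.
With the tool pointing down it reaches from about 0.375 to 0.9 m from the base axis. Payload 3.1 kg.
Tool frame: the origin (TCP) lies midway between the tips of the shut fingers; the grasp point (between the pads) lies 19 mm behind it; x points along the fingers, z is the direction in which the jaws open and shut, and the axes are right-handed (so a half turn about x gives the same grasp; the last joint's range is limited). The gripper opens to 85 mm and grips with 20 to 120 N. Pads are 22 mm wide; open, the fingers measure 114 mm over their backs; the gripper's body (76 mm by 85 mm) begins 54 mm behind the grasp point. The pads swing forward as they close: fully open they stand 13 mm farther back than shut.
Start: joints at [0.941, 0.527, 1.433, -0, 1.181, -0.178], TCP at [0.273, 0.562, 0.231] pointing down, gripper open.
Joint ranges: [-3.08, 3.08], [-0.75, 2.2], [0.22, 2.44], [-1.43, 4.57], [0, 2.65], [-2.85, 2.85]. Speed limits (rad/s): [2.79, 2.79, 3.14, 3.14, 3.14, 3.14].

## Interface

Orientations are given as a unit quaternion [x, y, z, w].
In Python, from station import status, snapshot, camera_params, ticket gives the robot as it stands.
- The arm moves only by the tool arm_command, never from a script. Its argument "series" is a list that holds one entry, the list of rows, each a list of 4 numbers: the shift along the tool's x, y, z in mm, then the turn about the tool's x in rad. A call has 1 to 10 rows; each row shifts and turns the commanded pose from where the row before left it, along the tool's axes as they then stand; what a row does not reach is not made up. A row lasts 1/10 s, in which the tool goes at most 50 mm and 8.59 degrees, less where a joint would pass 70% of its speed; a pose out of reach is approached as far as the arm can. A call is refused whole if a number of a shift passes 50 or a number of a turn 0.15, either way. A call with a gripper value outside its range is refused whole. "jaw" is the opening in per cent of the stroke, from 0 (shut) to 100 (fully open), set as the call begins (left out, the last holds). The fingers move at their own pace and stop on an object; "force" is the grip in N (left out, the last holds). Time passes only in rows, so rows that do not move let the fingers close. It gives the time, the measured TCP pose, the force and the opening at its end, in the units of the state.
- status.sense(): the state, without advancing time (a new reading comes with each control period).
- snapshot(name): name is "scene" or "top" or "wrist"; returns the picture (384x512x3 uint8, red, green, blue); there is no depth.
- camera_params(name): a dict with "fovy" (degrees; the focal length in pixels is half the picture's height over the tangent of half this angle, whatever the lens; pixels are square), "cx", "cy" (the principal point, pixels), "extrinsics" (4x4, takes a point from camera to world coordinates); the wrist camera has in their place "mount" (4x4, takes a point from camera to tool coordinates, whose origin is the TCP and whose axes are the tool frame's). Camera axes: x right, y down, z forward; pixel columns grow to the right and rows downward; lengths in m; the calibration is good to about 2 mm. A picture is of the moment at which its call begins: read the wrist's pose just before it. camera_params takes no time and is no camera call.
- ticket.sign_off(): hands the job in, once; it reports no verdict.
The state is a dict: "t": time; "q": joint angles; "qd": joint speeds; "tau": joint torques, N m; "tcp_pos": TCP position; "tool_rot": TCP orientation; "force": force on the tool from outside, world axes, zero at the start; "ft_torque": the same for the moment, N m; "finger_gap": opening from 0.0 (shut) to 1.0 (fully open).
Only numpy, scipy, OpenCV 4.12 (cv2) and the standard library are available. Lean on these libraries where they do the work, as an engineer would, in place of code of your own. Each camera call takes 0.05 s, during which the arm holds its last target. There are 200 camera calls.

## Working session

There is one attempt and no reset: what is moved stays moved. The work goes in short steps, Python scripts to look and compute and a tool call to move; the robot and the scene stay as the last step left them, time stands still between calls to the robot, and variables do not carry over. Pictures are saved under pics/ and viewed, about 8 in all and at most 12, crops included, and the job is handed in when it is done.

Besides the shell and the picture viewer there is one more tool, called after "Call:" as name(argument=value, ...), one argument or row to a line, values as JSON. arm_command: Moves the arm, as the interface text tells. Its arguments: {"type":"object","properties":{"series":{"type":"array"},"jaw":{"type":"number"},"force":{"type":"number"}},"required":["series"]}

```bash
ls; mkdir -p pics; python3 - <<'E'
from station import status,snapshot,camera_params
import cv2,numpy as np
s=status.sense();print(s)
for n in("scene","top","wrist"):
    cv2.imwrite(f"pics/{n}0.png",snapshot(n)[:,:,::-1]);print(n,camera_params(n))
E
```

```text
pics
{'t': 0.0, 'q': array([ 9.40514450e-01,  5.28450837e-01,  1.43391527e+00,  4.56762259e-06,
        1.18141951e+00, -1.78490051e-01]), 'qd': array([-0.00064301,  0.00015071, -0.00047465, -0.00122126,  0.00190263,
        0.00087345]), 'tau': array([ 8.85192958e-05, -4.42354774e+01, -1.78020144e+01, -2.82708716e-04,
        8.45799863e-03,  8.53621430e-06]), 'tcp_pos': array([0.27239217, 0.56170991, 0.23033893]), 'tool_rot': array([-0.3755933 ,  0.60000697,  0.37501944,  0.5985664 ]), 'force': array([ 0.39449118, -0.36888214, -0.02952971]), 'ft_torque': array([-0.02584857,  0.04311952, -0.04612792]), 'finger_gap': 1.0052907960977553}
scene {'fovy': 47.661167762703386, 'cx': 265.04132752214184, 'cy': 190.13248604305994, 'extrinsics': array([[ 0.48836381, -0.39386364,  0.77869906, -0.37516854],
       [-0.87262968, -0.21605365,  0.43799344, -0.50150469],
       [-0.00426892, -0.89341606, -0.44920988,  0.64028418],
       [ 0.        ,  0.        ,  0.        ,  1.        ]])}
top {'fovy': 50.66470779869358, 'cx': 244.85392517568002, 'cy': 190.75239242431024, 'extrinsics': array([[ 0.00326458, -0.99625154,  0.08644197,  0.47822198],
       [-0.99997907, -0.00373517, -0.00528281,  0.01944774],
       [ 0.00558588, -0.08642292, -0.99624288,  1.07318397],
       [ 0.        ,  0.        ,  0.        ,  1.        ]])}
wrist {'fovy': 66.65493850293939, 'cx': 251.51534258871033, 'cy': 190.15406657127906, 'mount': array([[-7.33564088e-04, -3.05763481e-01,  9.52107219e-01,
        -1.42089691e-01],
       [ 7.10345971e-05, -9.52107488e-01, -3.05763513e-01,
         7.72780359e-02],
       [ 9.99999728e-01, -1.56664580e-04,  7.20151647e-04,
        -3.49207659e-04],
       [ 0.00000000e+00,  0.00000000e+00,  0.00000000e+00,
         1.00000000e+00]])}
```

View pics/scene0.png

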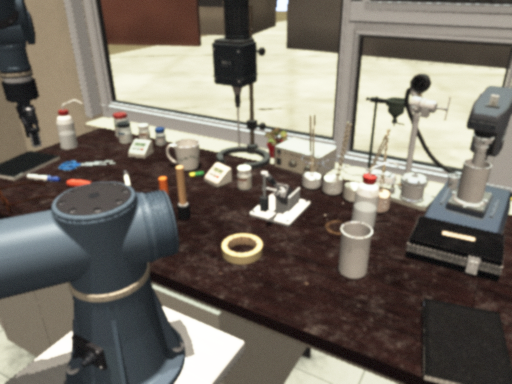

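View pics/top0.png

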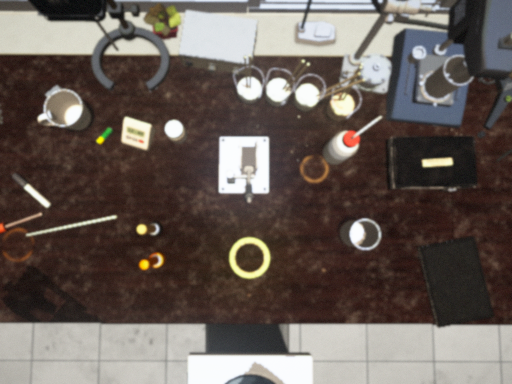

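The scene view shows the wooden tamper at about (182,192), the orange decoy to its left, the holder at (280,200), the cup at (355,250) and the tape at (242,248). In the top view the tamper is at (148,229), the decoy at (152,262), the holder at (244,165), and the cup at (362,234). Next I'll enlarge the parts that matter.

```bash
cat > h.py <<'E'
import numpy as np,cv2
from scipy.spatial.transform import Rotation as R
from station import status,snapshot,camera_params
def cam(n,s=None):
    p=camera_params(n);f=192/np.tan(np.radians(p['fovy']/2))
    if n=='wrist':
        T=np.eye(4);T[:3,:3]=R.from_quat(s['tool_rot']).as_matrix();T[:3,3]=s['tcp_pos'];E=T@p['mount']
    else:E=p['extrinsics']
    return f,p['cx'],p['cy'],E
def ray(c,u,v):
    f,cx,cy,E=c;d=E[:3,:3]@np.array([(u-cx)/f,(v-cy)/f,1]);return E[:3,3],d/np.linalg.norm(d)
def onz(c,u,v,z):
    o,d=ray(c,u,v);return o+d*(z-o[2])/d[2]
def proj(c,p):
    f,cx,cy,E=c;q=E[:3,:3].T@(np.asarray(p)-E[:3,3]);return np.array([cx+f*q[0]/q[2],cy+f*q[1]/q[2]])
def tri(r1,r2):
    A=np.zeros((3,3));b=np.zeros(3)
    for o,d in(r1,r2):
        P=np.eye(3)-np.outer(d,d);A+=P;b+=P@o
    x=np.linalg.solve(A,b);return x,[np.linalg.norm((np.eye(3)-np.outer(d,d))@(x-o)) for o,d in(r1,r2)]
E
python3 - <<'E'
from h import *
t=cv2.imread('pics/top0.png');s=cv2.imread('pics/scene0.png')
def c(im,u,v,w,h,k=5):return cv2.resize(im[v:v+h,u:u+w],(400,300),interpolation=cv2.INTER_CUBIC)
m=np.vstack([np.hstack([c(t,204,120,80,60+30-30),c(t,110,210,80,60)]),np.hstack([c(s,240,160,80,60),c(s,150,160,80,60)])])
cv2.imwrite('pics/m0.png',m)
T=cam('top')
print('tamper',onz(T,142,229,.16),'holderbase',[onz(T,*q,0.01) for q in((219,137),(269,137),(268,192),(219,192))])
print('cup',onz(T,365,234,.116),'tape',onz(T,250,257,.025))
E
```

```text
tamper [0.47065505 0.24456657 0.16      ] holderbase [array([0.71377932, 0.08307338, 0.01      ]), array([ 0.71437873, -0.05001628,  0.01      ]), array([ 0.56740541, -0.04710738,  0.01      ]), array([0.56692439, 0.08178517, 0.01      ])]
cup [ 0.46027494 -0.26843412  0.116     ] tape [3.99119880e-01 1.70148651e-04 2.50000000e-02]
```

View pics/m0.png

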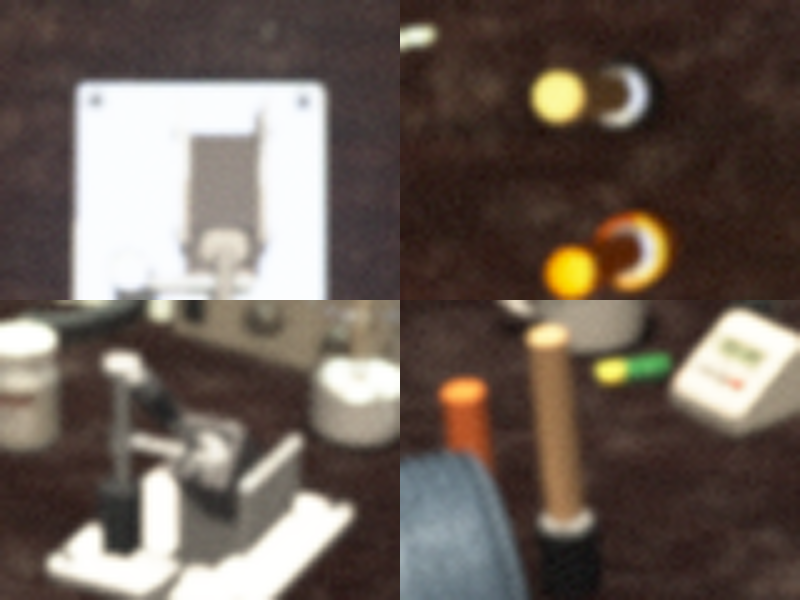

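The crops show the tamper top at scene (179.6,167) and top (141.6,229.4). The peg cap is at scene (264.4,172) and top (230,173.6). The sleeve is square to the base, with the mouth facing the robot.

```bash
cat >> h.py <<'E'
def goto(p,yawz,s=None):
    "delta in tool axes (mm) to TCP p, and turn about tool x to align jaw axis with +-yawz"
    s=s or status.sense();M=R.from_quat(s['tool_rot']).as_matrix()
    d=M.T@(np.asarray(p)-s['tcp_pos'])*1000
    w=M.T@np.array(yawz);a=np.arctan2(-w[1],w[2]);a=(a+np.pi/2)%np.pi-np.pi/2
    return d.round(1),round(a,3),M.round(3)
E
python3 - <<'E'
from h import *
T=cam('top');S=cam('scene')
print('tamper',tri(ray(T,141.6,229.4),ray(S,179.6,167)))
print('peg',tri(ray(T,230,173.6),ray(S,264.4,172)),onz(T,230,173.6,.135))
t=cv2.imread('pics/top0.png');g=cv2.cvtColor(t,cv2.COLOR_BGR2GRAY)
m=(g>180).astype(np.uint8);m[:,:200]=0;m[:,290:]=0;m[:120]=0;m[215:]=0
c=max(cv2.findContours(m,0,2)[0],key=cv2.contourArea);r=cv2.minAreaRect(c);print(r)
P=np.array([onz(T,*q,.008) for q in cv2.boxPoints(r)]);print(P.round(3),P.mean(0))
hsv=cv2.cvtColor(t,cv2.COLOR_BGR2HSV)
# cup
e=t[205:265,330:395];cv2.imwrite('pics/x.png',e)
cs=cv2.HoughCircles(cv2.resize(cv2.cvtColor(e,6),None,fx=4,fy=4,interpolation=2),cv2.HOUGH_GRADIENT,1.5,20,param1=120,param2=30,minRadius=45,maxRadius=85)
for q in (cs[0][:4] if cs is not None else []):print('cup',q[:2]/4+[330,205],q[2]/4,onz(T,*(q[:2]/4+[330,205]),.116))
print(goto([.4706,.2446,.111],[0,1,0]))
E
```

```text
tamper (array([0.47009879, 0.24525248, 0.15872025]), [np.float64(0.0005995781680889438), np.float64(0.0005995781680889284)])
peg (array([0.59979615, 0.04899051, 0.13463936]), [np.float64(0.000271794529157874), np.float64(0.0002717945291578899)]) [0.59961061 0.04921294 0.135     ]
((243.5, 164.49998474121094), (48.99999237060547, 54.99999237060547), -0.0)
[[ 0.567  0.082  0.008]
 [ 0.714  0.083  0.008]
 [ 0.715 -0.047  0.008]
 [ 0.568 -0.047  0.008]] [0.6409245  0.01759616 0.008     ]
cup [365.0625 234.0625] 15.825 [ 0.46012926 -0.26857803  0.116     ]
cup [368.0625 238.1875] 11.475 [ 0.45051376 -0.27542114  0.116     ]
cup [361.6875 238.1875] 18.15 [ 0.45046729 -0.26042168  0.116     ]
cup [369.1875 231.0625] 11.4375 [ 0.46717991 -0.27845605  0.116     ]
(array([ 119.8, -316.8, -198.8]), np.float64(-0.452), array([[-0.001, -0.9  ,  0.437],
       [-0.001,  0.437,  0.9  ],
       [-1.   ,  0.   , -0.002]]))
```

Call:
arm_command(
  series=[
    [[0,0,0,-0.113],[0,0,0,-0.113],[0,-20,-32,-0.113],[0,-25,-40,-0.113],[0,-25,-40,0],[0,-25,-40,0],[0,-25,-40,0],[0,-25,-40,0],[0,-25,-40,0],[0,-20,-30,0]],
  ],
  jaw=100,
  force=70,
)

```text
t: 1.15
tcp_pos: [0.4515, 0.2517, 0.2312]
tool_rot: [-0.5, 0.5, 0.5, 0.5]
force: [0.7, 0.3, -0.3]
finger_gap: 1.0
```

```bash
python3 - <<'E'
from h import *
s=status.sense();print(s['tcp_pos'],goto([.4702,.245,.111],[0,1,0],s)[:2])
W=cam('wrist',s);im=snapshot('wrist')[:,:,::-1].copy();cv2.imwrite('pics/w1.png',im);print(proj(W,[.4702,.245,.16]),proj(W,[.4702,.245,.045]))
E
```

```text
[0.45149435 0.25170705 0.2312041 ] (array([120.2, -18.7,  -6.6]), np.float64(-0.001))
[243.90159235 223.24792022] [246.37655922 182.6260378 ]
```

View pics/w1.png

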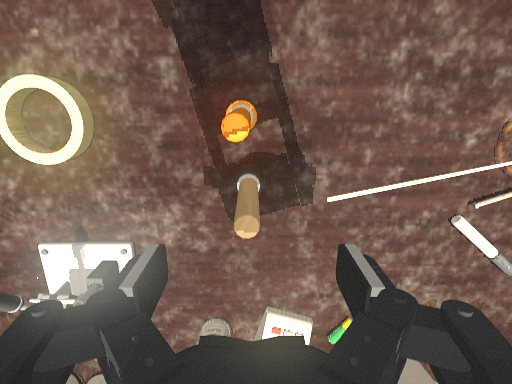

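The wrist view shows the tamper's top at (247,226), within about 3 px of the prediction. I'll go down and grip it.

Call:
arm_command(
  series=[
    [[10,-20,-5,0],[40,0,0,0],[40,0,0,0],[30,0,0,0],[0,0,0,0],[0,0,0,0]],
  ],
)

```text
t: 1.8
tcp_pos: [0.4705, 0.2493, 0.1113]
tool_rot: [-0.5, 0.5, 0.5, 0.5]
force: [-0.6, -0.1, 0.0]
finger_gap: 1.002
```

Call:
arm_command(
  series=[
    [[0,0,0,0],[0,0,0,0],[0,0,0,0],[0,0,0,0],[0,0,0,0],[0,0,0,0],[0,0,0,0],[0,0,0,0]],
  ],
  jaw=0,
  force=70,
)

```text
t: 2.6
tcp_pos: [0.4711, 0.2487, 0.1123]
tool_rot: [0.501, -0.5, -0.5, -0.5]
force: [0.0, -2.5, 5.9]
finger_gap: 0.236
```

Call:
arm_command(
  series=[
    [[15,0,0,0],[-20,0,0,0],[-40,0,0,0],[-40,0,0,0],[-40,0,0,0],[-40,0,0,0],[0,0,0,0]],
  ],
)

```text
t: 3.3
tcp_pos: [0.4738, 0.2503, 0.2819]
tool_rot: [-0.502, 0.496, 0.498, 0.504]
force: [1.3, 0.8, -2.0]
finger_gap: 0.241
```

The first row pressed down 15 mm by mistake, so I'll check how the tamper sits in the grip.

```bash
python3 - <<'E'
from h import *
s=status.sense();print(s['tcp_pos'],s['force'],s['tool_rot'])
t=snapshot('scene')[:,:,::-1];s=status.sense();w=snapshot('wrist')[:,:,::-1];S=cam('scene');print(s['tcp_pos'],proj(S,s['tcp_pos']))
cv2.imwrite('pics/m2.png',np.hstack([cv2.resize(t[40:220,120:300],(400,400),interpolation=2),cv2.resize(w,(400,300))[:, :] if 0 else cv2.resize(w[84:384,100:400],(400,400))]))
for z in(.011-.0,0.0):pass
E
```

```text
[0.47378464 0.25025319 0.28192559] [ 1.2987726   0.77403936 -2.02618401] [-0.50215789  0.49593531  0.49798033  0.5038861 ]
[0.47188398 0.24961736 0.27890106] [174.30512399 124.776602  ]
```

View pics/m2.png

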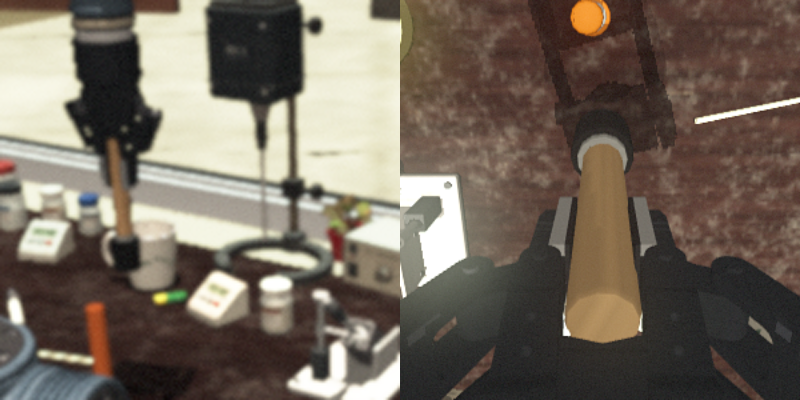

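```bash
python3 - <<'E'
from h import *
s=status.sense();print(s['tcp_pos'],s['force'])
s['tcp_pos']=np.array([.4719,.2496,.2789]);W=cam('wrist',s);S=cam('scene')
print('ring',tri(ray(W,252,194),ray(S,175.2,147)))
for z in (.155,.165,.175,.185): print(z,proj(S,[.472,.2496,z]),proj(S,[.465,.2496,z]),onz(W,252,194,z+.04))
print(onz(W,252,320,.325))
E
```

```text
[0.4702362  0.24910792 0.27665505] [-0.50181441 -0.04019891 -2.84819547]
ring (array([0.46337773, 0.24854044, 0.21878913]), [np.float64(0.0012682158841813777), np.float64(0.001268215884181198)])
0.155 [178.71298412 167.65786951] [177.08413964 168.55360123] [0.470389   0.24943432 0.195     ]
0.165 [178.37496873 164.34338039] [176.73847048 165.22737735] [0.46702029 0.24941138 0.205     ]
0.175 [178.03441778 161.00402814] [176.39019648 161.87608824] [0.46365157 0.24938843 0.215     ]
0.185 [177.69130261 157.63953196] [176.03928809 158.49944952] [0.46028285 0.24936549 0.225     ]
[0.48016005 0.24918064 0.325     ]
```

The tamper leans about 7° in the pads, head toward the robot, and has slid up about 14 mm. That is still usable. I'll carry it over the peg.

Call:
arm_command(
  series=[
    [[-5,-12,-20,0],[0,-24,-36,0],[0,-24,-36,0],[0,-24,-36,0],[0,-24,-36,0],[0,-24,-36,0],[0,0,0,0],[0,0,0,0],[0,0,0,0],[0,0,0,0]],
  ],
  force=110,
)

```text
t: 4.4
tcp_pos: [0.6012, 0.0504, 0.2803]
tool_rot: [-0.5, 0.5, 0.501, 0.499]
force: [-0.4, 0.2, -1.6]
finger_gap: 0.228
```

```bash
python3 - <<'E'
from h import *
print(status.sense()['tcp_pos'],status.sense()['force'])
t=snapshot('scene')[:,:,::-1];w=snapshot('wrist')[:,:,::-1];o=snapshot('top')[:,:,::-1]
cv2.imwrite('pics/m3.png',np.hstack([cv2.resize(t[60:240,210:345],(300,400),interpolation=2),cv2.resize(w,(500,400))]))
s=status.sense();W=cam('wrist',s);S=cam('scene')
print(s['tcp_pos'],proj(S,[.5997,.049,.135]),proj(W,[.5997,.049,.135]))
E
```

```text
[0.60124382 0.05042455 0.28032595] [-0.37892317  0.22450495 -1.61141566]
[0.60198327 0.05022826 0.28133025] [264.28360373 171.89966802] [250.88171545 173.88573256]
```

View pics/m3.png

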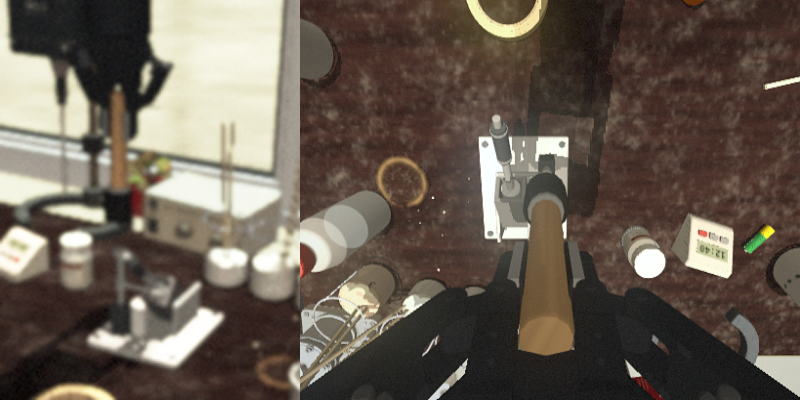

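The head at wrist (545,195 in the montage) covers the predicted cap, and the scene view shows it standing over the peg. Now I'll press, slowly at the end.

Call:
arm_command(
  series=[
    [[15,0,0,0],[15,0,0,0],[10,0,0,0],[5,0,0,0],[5,0,0,0],[0,0,0,0],[0,0,0,0]],
  ],
)

```text
t: 5.25
tcp_pos: [0.603, 0.049, 0.2314]
tool_rot: [0.501, -0.5, -0.5, -0.5]
force: [-0.0, -0.0, -2.7]
finger_gap: 0.231
```

Call:
arm_command(
  series=[
    [[5,0,0,0],[5,0,0,0],[0,0,0,0],[0,0,0,0]],
  ],
)

```text
t: 5.65
tcp_pos: [0.6034, 0.0489, 0.2225]
tool_rot: [0.501, -0.499, -0.499, -0.5]
force: [-1.2, -0.1, 7.0]
finger_gap: 0.233
```

Call:
arm_command(
  series=[
    [[4,0,0,0],[4,0,0,0],[0,0,0,0],[0,0,0,0]],
  ],
)

```text
t: 6.05
tcp_pos: [0.605, 0.0488, 0.222]
tool_rot: [0.503, -0.498, -0.497, -0.502]
force: [-8.6, 0.6, 38.1]
finger_gap: 0.237
```

Call:
arm_command(
  series=[
    [[4,0,0,0],[4,0,0,0],[0,0,0,0],[0,0,0,0]],
  ],
)

```text
t: 6.45
tcp_pos: [0.611, 0.0485, 0.221]
tool_rot: [0.507, -0.494, -0.493, -0.506]
force: [-8.7, 0.5, 60.0]
finger_gap: 0.232
```

```bash
python3 - <<'E'
from h import *
t=snapshot('scene')[:,:,::-1];w=snapshot('wrist')[:,:,::-1];s=status.sense()
print(s['tcp_pos'],s['force'])
cv2.imwrite('pics/m4.png',np.hstack([cv2.resize(t[100:235,220:320],(400,540),interpolation=2),cv2.resize(w[70:340,100:300],(400,540))]))
S=cam('scene');print([proj(S,[.5997,.049,z]) for z in(.135,.119,.03)])
E
```

```text
[0.6109904  0.04853788 0.22100008] [-8.84190115  0.33212881 59.91964034]
[array([264.28360373, 171.89966802]), array([264.31206811, 177.03963717]), array([264.46454108, 204.57251989])]
```

View pics/m4.png

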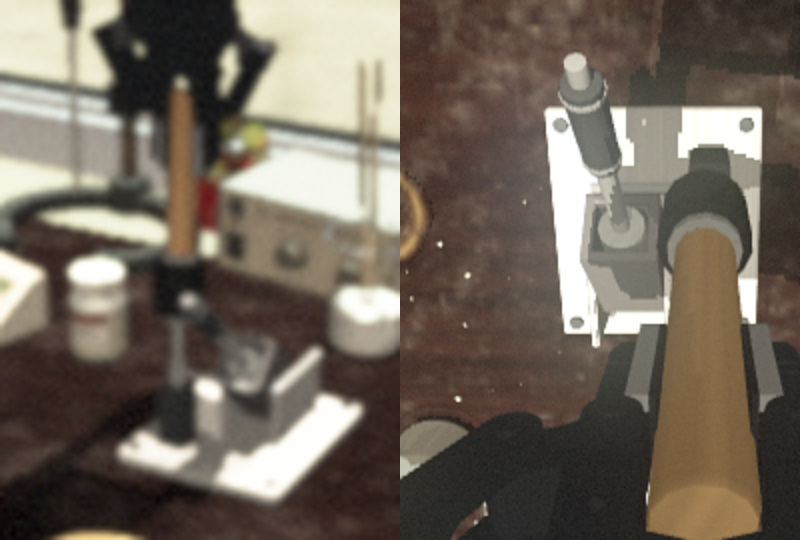

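The head's underside sits at scene row ~179, which matches a cap at z≈0.12 and 60 N against the stop. I'll lift and verify.

Call:
arm_command(
  series=[
    [[-15,0,0,0],[-15,0,0,0],[-30,0,0,0],[-30,0,0,0],[0,12,20,0],[0,24,36,0],[0,24,36,0],[0,24,36,0],[0,24,36,0],[0,24,36,0]],
  ],
)

```text
t: 7.55
tcp_pos: [0.4695, 0.2502, 0.2944]
tool_rot: [-0.5, 0.5, 0.5, 0.5]
force: [0.4, 0.3, -2.2]
finger_gap: 0.231
```

```bash
python3 - <<'E'
from h import *
t=snapshot('scene')[:,:,::-1];w=snapshot('wrist')[:,:,::-1];o=snapshot('top')[:,:,::-1];s=status.sense()
cv2.imwrite('pics/s5.png',t);cv2.imwrite('pics/w5.png',w);cv2.imwrite('pics/t5.png',o)
print(s['tcp_pos'],s['force'],s['finger_gap'])
cv2.imwrite('pics/m5.png',np.vstack([np.hstack([cv2.resize(t[160:220,240:320],(400,300),interpolation=2),cv2.resize(o[145:205,204:284],(400,300),interpolation=2)]),np.hstack([cv2.resize(t[60:180,140:220],(200,300),interpolation=2),cv2.resize(w,(400,300)),np.zeros((300,200,3),np.uint8)])]))
E
```

```text
[0.4686706  0.25086919 0.29447962] [ 0.23262183 -1.32238625 -2.65068317] 0.232632132382669
```

View pics/m5.png

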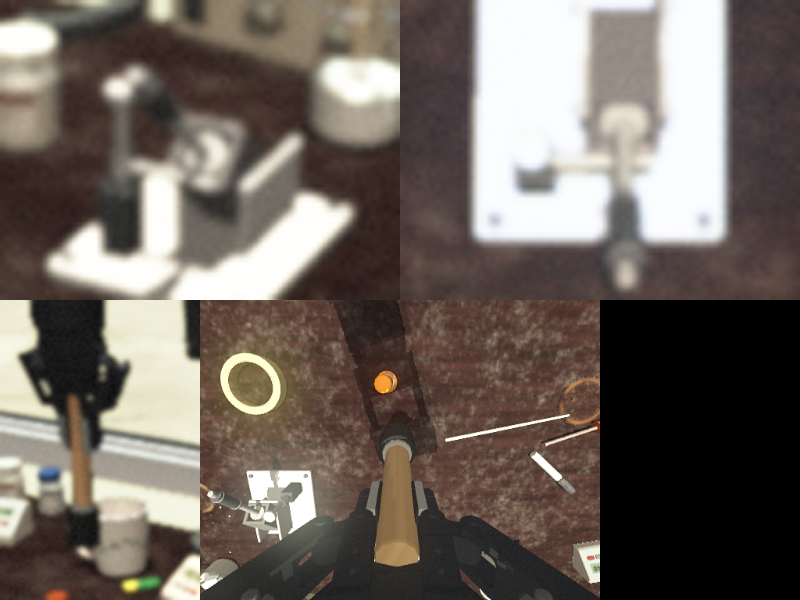

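The cap is now at scene (263.4,177.4), which matches z≈0.119, so the peg is fully down. Next I'll set the tamper back.

Call:
arm_command(
  series=[
    [[40,0,0,0],[50,0,0,0],[50,0,0,0],[35,0,0,0],[5,0,0,0],[0,0,0,0],[0,0,0,0]],
  ],
)

```text
t: 8.4
tcp_pos: [0.4726, 0.2492, 0.1168]
tool_rot: [-0.501, 0.499, 0.499, 0.501]
force: [0.5, -0.4, -2.3]
finger_gap: 0.23
```

Call:
arm_command(
  series=[
    [[3,0,0,0],[3,0,0,0],[0,0,0,0],[0,0,0,0]],
  ],
)

```text
t: 8.8
tcp_pos: [0.4707, 0.2492, 0.1098]
tool_rot: [0.5, -0.5, -0.5, -0.5]
force: [0.3, 0.2, -2.7]
finger_gap: 0.23
```

Call:
arm_command(
  series=[
    [[3,0,0,0],[2,0,0,0],[0,0,0,0],[0,0,0,0]],
  ],
)

```text
t: 9.2
tcp_pos: [0.4704, 0.2491, 0.1041]
tool_rot: [-0.5, 0.5, 0.5, 0.5]
force: [-0.5, 0.5, -2.9]
finger_gap: 0.228
```

Call:
arm_command(
  series=[
    [[3,0,0,0],[0,0,0,0],[0,0,0,0]],
  ],
)

```text
t: 9.5
tcp_pos: [0.4711, 0.2493, 0.1034]
tool_rot: [-0.5, 0.499, 0.5, 0.5]
force: [-2.1, -0.5, 12.2]
finger_gap: 0.233
```

Call:
arm_command(
  series=[
    [[2,0,0,0],[0,0,0,0],[0,0,0,0]],
  ],
  force=20,
)

```text
t: 9.8
tcp_pos: [0.4716, 0.2494, 0.1032]
tool_rot: [-0.501, 0.499, 0.499, 0.501]
force: [-4.9, -2.0, 24.5]
finger_gap: 0.226
```

Call:
arm_command(
  series=[
    [[0,0,0,0],[0,0,0,0],[0,0,0,0],[0,0,0,0]],
  ],
  jaw=35,
)

```text
t: 10.2
tcp_pos: [0.4705, 0.2491, 0.099]
tool_rot: [-0.5, 0.5, 0.5, 0.5]
force: [-0.2, -0.5, 0.1]
finger_gap: 0.348
```

Call:
arm_command(
  series=[
    [[0,0,0,0],[0,0,0,0],[0,0,0,0],[-5,0,0,0],[-25,0,0,0],[-40,0,0,0],[-40,0,0,0],[-40,0,0,0],[0,0,0,0]],
  ],
  jaw=100,
)

```text
t: 11.1
tcp_pos: [0.4741, 0.2503, 0.2555]
tool_rot: [-0.502, 0.496, 0.498, 0.504]
force: [-0.0, -0.3, 0.2]
finger_gap: 1.001
```

```bash
python3 - <<'E'
from h import *
s=status.sense();w=snapshot('wrist')[:,:,::-1];t=snapshot('scene')[:,:,::-1];o=snapshot('top')[:,:,::-1]
cv2.imwrite('pics/s6.png',t);cv2.imwrite('pics/w6.png',w);cv2.imwrite('pics/t6.png',o)
W=cam('wrist',s);print(s['tcp_pos'])
for n,im in(('w',w),('s',t)):
    h=cv2.cvtColor(im,cv2.COLOR_BGR2HSV);m=cv2.inRange(h,(8,60,60),(22,190,255))
    k,l,st,c=cv2.connectedComponentsWithStats(m)
    for i in np.argsort(-st[1:,4])[:4]+1:print(n,st[i],c[i].round(1))
# spindle from top: grip row 188, end row 200.6 (t5)
T=cam('top');S=cam('scene')
print('grip',onz(T,248.4,188,.138),'tip',onz(T,249.2,200.6,.162))
cv2.imwrite('pics/m6.png',np.hstack([cv2.resize(t[135:215,140:220],(400,400),interpolation=2),cv2.resize(w[100:300,150:350],(400,400))]))
E
```

```text
[0.47412608 0.25027272 0.25545173]
w [    0     0   512   353 87491] [261.1 158.1]
w [  13   63   68   68 3360] [46.8 96.9]
w [   0  272   55   64 1239] [ 19.5 294.6]
w [ 236  142   25   50 1010] [248.6 167.8]
s [  34    0   83  155 5573] [55.4 77.9]
s [ 179    0   46   46 1179] [203.9  23.1]
s [ 216  205   51   68 1120] [239.2 241.1]
s [ 139  162   60   48 1062] [170.7 183.8]
grip [0.56579504 0.00629706 0.138     ] tip [0.53507554 0.00476263 0.162     ]
```

View pics/m6.png

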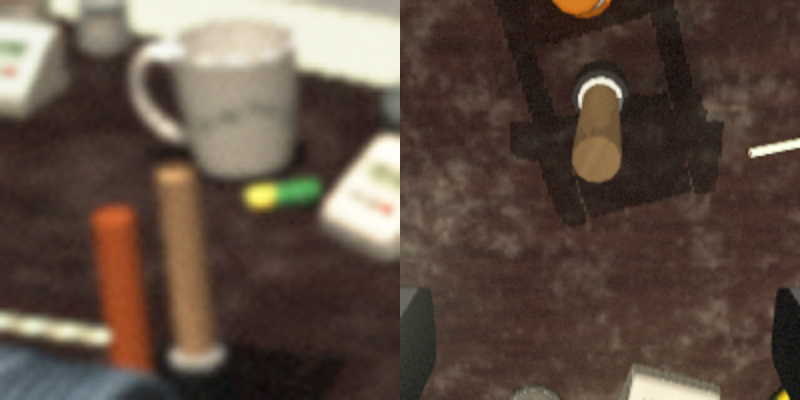

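The tamper stands upright again, with its top at the same lean in the view as at the start. Next I'll go over the spindle grip.

Call:
arm_command(
  series=[
    [[0,-10,-25,0],[0,-13,-37,0],[0,-13,-37,0],[0,-13,-37,0],[0,-13,-37,0],[0,-13,-37,0],[0,-13,-35,0],[0,0,0,0],[0,0,0,0],[0,0,0,0]],
  ],
  jaw=50,
)

```text
t: 12.25
tcp_pos: [0.5572, 0.0051, 0.248]
tool_rot: [-0.499, 0.5, 0.501, 0.499]
force: [-0.1, 0.2, 0.7]
finger_gap: 0.498
```

```bash
python3 - <<'E'
from h import *
s=status.sense();w=snapshot('wrist')[:,:,::-1].copy()
W=cam('wrist',s);print(s['tcp_pos'],s['finger_gap'],s['q'])
cv2.imwrite('pics/w7.png',w)
for p in([.562,.005,.138],[.5373,.005,.1627]):
    u=proj(W,p);print(u)
u0=proj(W,[.562,.005,.138]).astype(int)
y0,x0=max(0,u0[1]-75),max(0,u0[0]-100)
c=w[y0:y0+150,x0:x0+200];print(x0,y0)
cv2.imwrite('pics/m7.png',cv2.resize(c,(800,600),interpolation=2))
E
```

```text
[0.55723221 0.00510323 0.24797514] 0.4982569809782066 [-1.91620269e-01  4.17852675e-01  1.58273453e+00  4.98090163e-04
  1.14464961e+00 -1.76331635e+00]
[251.91143901 191.88896642]
[252.02430109 172.08965788]
151 116
```

View pics/m7.png

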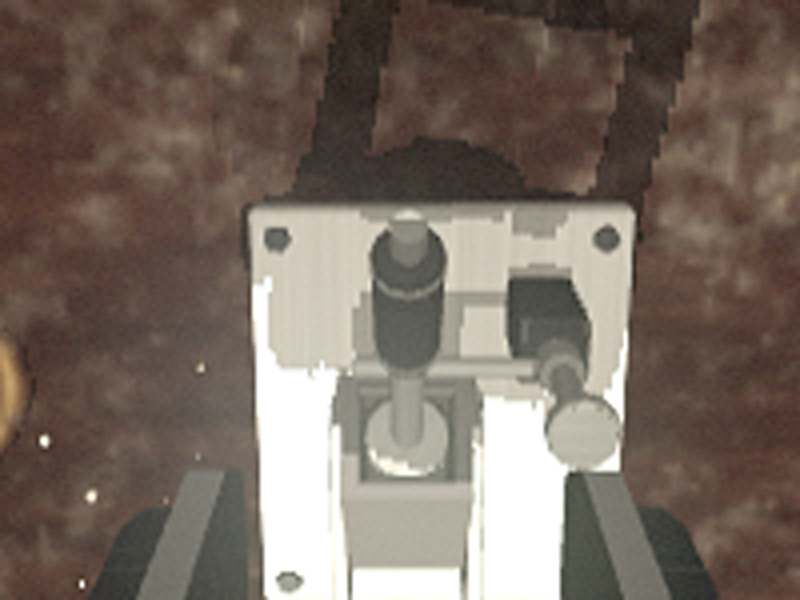

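The grip sleeve's centre is at wrist (253,192) against a prediction of (251.9,191.9), and the tip matches too. The peg bar lies below the shaft. I'll descend and grip.

Call:
arm_command(
  series=[
    [[20,-4,0,0],[40,0,0,0],[40,0,0,0],[25,0,0,0],[4,0,0,0],[0,0,0,0],[0,0,0,0]],
  ],
)

```text
t: 13.0
tcp_pos: [0.5636, 0.0045, 0.1217]
tool_rot: [0.501, -0.499, -0.5, -0.5]
force: [0.1, 0.1, 0.4]
finger_gap: 0.5
```

Call:
arm_command(
  series=[
    [[0,0,0,0],[0,0,0,0],[0,0,0,0],[0,0,0,0],[0,0,0,0],[0,0,0,0]],
  ],
  jaw=0,
  force=60,
)

```text
t: 13.6
tcp_pos: [0.5631, 0.0044, 0.1216]
tool_rot: [-0.5, 0.499, 0.5, 0.5]
force: [-1.2, 2.4, 7.0]
finger_gap: 0.166
```

Call:
arm_command(
  series=[
    [[-2,2,0,0],[-4,4,0,0],[-4,4,0,0],[-4,4,0,0],[-4,4,0,0],[-4,4,0,0],[-4,4,0,0],[0,0,0,0],[0,0,0,0],[0,0,0,0]],
  ],
)

```text
t: 14.6
tcp_pos: [0.536, 0.0041, 0.1466]
tool_rot: [-0.5, 0.5, 0.5, 0.5]
force: [1.0, 1.7, 4.0]
finger_gap: 0.165
```

Call:
arm_command(
  series=[
    [[-4,4,0,0],[-5,5,0,0],[-5,5,0,0],[-3,3,0,0],[0,0,0,0],[0,0,0,0],[0,0,0,0]],
  ],
  force=25,
)

```text
t: 15.3
tcp_pos: [0.5191, 0.0041, 0.1634]
tool_rot: [-0.5, 0.5, 0.5, 0.5]
force: [0.6, 1.5, 2.4]
finger_gap: 0.166
```

Call:
arm_command(
  series=[
    [[-7,-6,0,0],[-6,-7,0,0],[-6,-7,0,0],[-6,-7,0,0],[-5,-8,0,0],[-5,-8,0,0],[-4,-8,0,0],[-3,-9,0,0],[0,0,0,0],[0,0,0,0]],
  ],
)

```text
t: 16.3
tcp_pos: [0.5807, 0.0038, 0.2056]
tool_rot: [0.501, -0.5, -0.499, -0.5]
force: [-0.9, 0.2, -1.7]
finger_gap: 0.167
```

```bash
python3 - <<'E'
from h import *
s=status.sense();w=snapshot('wrist')[:,:,::-1].copy();t=snapshot('scene')[:,:,::-1]
print(s['tcp_pos'],s['finger_gap'],s['force'])
cv2.imwrite('pics/m8.png',np.hstack([cv2.resize(t[100:220,230:320],(400,533),interpolation=2),cv2.resize(w[60:326,150:350],(400,533),interpolation=2)]))
E
```

```text
[0.58067757 0.00375507 0.2055691 ] 0.166610516727434 [-0.89225476  0.19397395 -1.74355684]
```

View pics/m8.png

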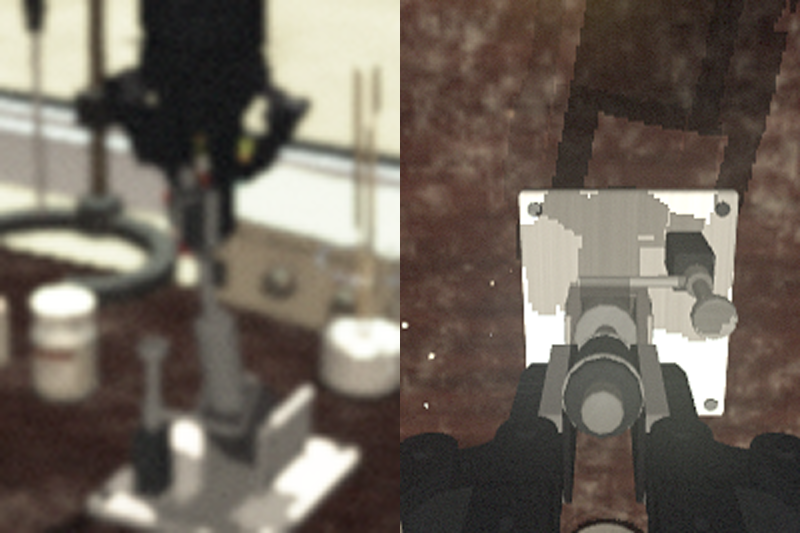

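The spindle pivots in the pads against the sleeve's lip and is now near upright, with a low reaction force. I'll finish the arc, then lift.

Call:
arm_command(
  series=[
    [[-3,-9,0,0],[-2,-9,0,0],[-2,-9,0,0],[-1,-8,0,0],[0,0,0,0],[0,0,0,0]],
  ],
)

```text
t: 17.0
tcp_pos: [0.6159, 0.004, 0.2135]
tool_rot: [0.501, -0.499, -0.499, -0.501]
force: [-0.3, -0.1, -2.5]
finger_gap: 0.169
```

Call:
arm_command(
  series=[
    [[-10,0,0,0],[-20,0,0,0],[-30,0,0,0],[-30,0,0,0],[-15,0,0,0],[0,0,0,0],[0,0,0,0],[0,0,0,0],[0,0,0,0],[0,0,0,0]],
  ],
  force=45,
)

```text
t: 18.0
tcp_pos: [0.6142, 0.0042, 0.3172]
tool_rot: [-0.499, 0.5, 0.501, 0.5]
force: [0.6, -0.2, -1.3]
finger_gap: 0.16
```

```bash
python3 - <<'E'
from h import *
s=status.sense();w=snapshot('wrist')[:,:,::-1].copy();t=snapshot('scene')[:,:,::-1];o=snapshot('top')[:,:,::-1]
for n,i in(('w',w),('s',t),('t',o)):cv2.imwrite(f'pics/{n}9.png',i)
print(s['tcp_pos'],s['finger_gap'],s['force'],s['ft_torque'])
W=cam('wrist',s);S=cam('scene');g=s['tcp_pos']+[0,0,.019]
for th in(-8,-4,0,4,8):
    u=np.array([np.sin(np.radians(th)),0,np.cos(np.radians(th))])
    print(th,[proj(W,g+k*u).round(1) for k in(.035,.025,-.082,-.15)],[proj(S,g+k*u).round(1) for k in(.035,-.082,-.15)])
# bob segmentation in scene: difference with earlier frame s6 (no spindle there)
a=cv2.absdiff(t,cv2.imread('pics/s6.png')).max(2);m=((a>25)*255).astype(np.uint8)
p=proj(S,g-[0,0,.1]).astype(int)
for v in range(p[1]-10,p[1]+40,3):
    x=np.where(m[v,p[0]-20:p[0]+20])[0]+p[0]-20;print(v,(x.min(),x.max()) if len(x) else None,end=' ')
E
```

```text
[0.61421319 0.00417531 0.31715092] 0.15999057037074227 [ 0.60178771 -0.18274949 -1.27012085] [-0.02315534 -0.01827643 -0.03226677]
-8 [array([253.2, 305.4]), array([253.1, 291.4]), array([252.3, 219.5]), array([252.1, 201.1])] [array([281. ,  89.7]), array([283.2, 131.2]), array([284.4, 153.3])]
-4 [array([253.2, 311.4]), array([253.1, 295.4]), array([252.3, 212.2]), array([252.1, 190.7])] [array([281.4,  89.4]), array([282.3, 132. ]), array([282.7, 154.9])]
0 [array([253.2, 317. ]), array([253.1, 299.1]), array([252.3, 205. ]), array([252.1, 180.4])] [array([281.9,  89.2]), array([281.3, 132.7]), array([281. , 156.3])]
4 [array([253.2, 322.3]), array([253. , 302.7]), array([252.3, 197.9]), array([252.1, 170. ])] [array([282.3,  89. ]), array([280.3, 133.3]), array([279.2, 157.4])]
8 [array([253.2, 327. ]), array([253. , 305.9]), array([252.3, 190.9]), array([252.1, 159.5])] [array([282.7,  88.9]), array([279.3, 133.7]), array([277.4, 158.3])]
129 None 132 (np.int64(281), np.int64(285)) 135 (np.int64(277), np.int64(285)) 138 (np.int64(281), np.int64(284)) 141 (np.int64(277), np.int64(285)) 144 (np.int64(276), np.int64(285)) 147 (np.int64(276), np.int64(285)) 150 (np.int64(278), np.int64(284)) 153 (np.int64(279), np.int64(284)) 156 None 159 None 162 None 165 None 168 None 171 None 174 (np.int64(264), np.int64(270)) 177 (np.int64(261), np.int64(271))
```

Call:
arm_command(
  series=[
    [[0,8,-15,0],[0,16,-28,0],[0,20,-35,0],[0,20,-35,0],[0,20,-35,0],[0,20,-35,0],[0,20,-35,0],[0,16,-30,0],[0,10,-17,0],[0,4,-8,0]],
  ],
  force=60,
)

```text
t: 19.15
tcp_pos: [0.4589, -0.2712, 0.3184]
tool_rot: [-0.499, 0.501, 0.499, 0.5]
force: [0.1, -0.1, -1.6]
finger_gap: 0.155
```

Call:
arm_command(
  series=[
    [[0,0,0,0],[0,0,0,0],[0,0,0,0],[0,0,0,0],[0,0,0,0],[0,0,0,0],[0,0,0,0],[0,0,0,0],[0,0,0,0],[0,0,0,0]],
  ],
)

```text
t: 20.15
tcp_pos: [0.4606, -0.269, 0.3183]
tool_rot: [0.5, -0.5, -0.5, -0.5]
force: [-0.3, 0.5, -1.9]
finger_gap: 0.157
```

```bash
python3 - <<'E'
from h import *
s=status.sense();w=snapshot('wrist')[:,:,::-1].copy();t=snapshot('scene')[:,:,::-1];o=snapshot('top')[:,:,::-1]
for n,i in(('w',w),('s',t),('t',o)):cv2.imwrite(f'pics/{n}10.png',i)
print(s['tcp_pos'],s['finger_gap'],s['force'])
W=cam('wrist',s);S=cam('scene');g=s['tcp_pos']+[0,0,.019]
for th in(-8,0,8):
    u=np.array([np.sin(np.radians(th)),0,np.cos(np.radians(th))])
    print(th,[proj(W,g+k*u).round(1) for k in(.035,.025,-.082,-.15)],[proj(S,g+k*u).round(1) for k in(.035,-.082,-.15)])
print('rim proj W',proj(W,[.46,-.2685,.116]),'S',proj(S,[.46,-.2685,.116]))
cv2.imwrite('pics/m10.png',np.hstack([cv2.resize(t[110:290,300:420],(333,500),interpolation=2),cv2.resize(w[120:370,140:365],(450,500),interpolation=2)]))
E
```

```text
[ 0.46063666 -0.26896973  0.31832476] 0.1566318700317206 [-0.3203896   0.46563995 -1.94923444]
-8 [array([253.2, 305.7]), array([253. , 291.6]), array([252.3, 219.3]), array([252.1, 200.8])] [array([367.1, 121.2]), array([363.9, 171.2]), array([362.3, 197.2])]
0 [array([253.1, 317.3]), array([253. , 299.3]), array([252.3, 204.9]), array([252.1, 180.1])] [array([367.8, 120.4]), array([362.2, 173.5]), array([359.2, 201.6])]
8 [array([253.1, 327.3]), array([253. , 306.1]), array([252.3, 190.7]), array([252.2, 159.3])] [array([368.5, 119.9]), array([360.5, 175.1]), array([356.2, 205. ])]
rim proj W [252.40091028 163.4029555 ] S [356.02588201 229.34630702]
```

View pics/m10.png

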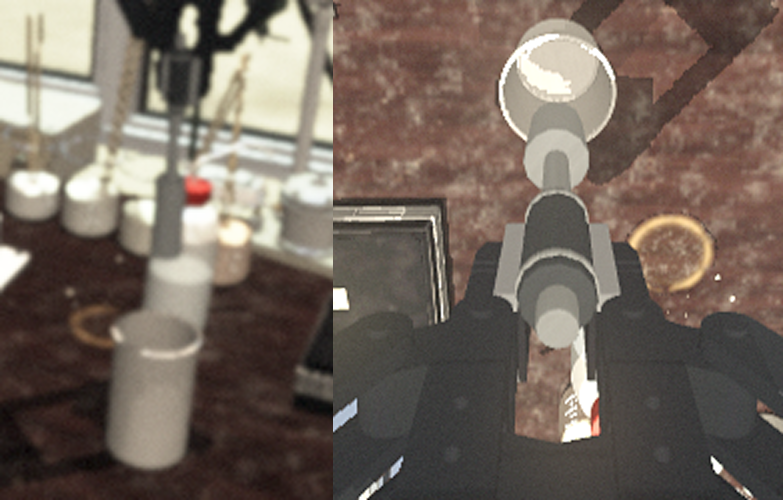

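```bash
python3 - <<'E'
from h import *
from scipy.optimize import least_squares
s=status.sense();s['tcp_pos']=np.array([.46064,-.26897,.31832]);W=cam('wrist',s);S=cam('scene')
ob=[(W,.185,252,283.5),(W,.175,252,265),(W,.068,251.5,198.5),(S,0,360.5,198.5),(S,.068,360.5,174),(S,.125,364,151)]
def f(p):
    u=np.array([np.sin(p[3]),np.sin(p[4]),np.cos(p[3])]);return np.concatenate([proj(c,p[:3]+k*u)-[a,b] for c,k,a,b in ob])
r=least_squares(f,[.46,-.269,.187,0,0]);print(r.x.round(4),r.fun.round(1))
# rim ellipse in wrist
w=cv2.imread('pics/w10.png')
print('rim W',onz(W,140+(557-333)/2,120+87/2,.116),'S',onz(S,300+156/2.775,110+335/2.775,.116))
E
```

```text
[ 0.4609 -0.2696  0.1903 -0.0936  0.0012] [ 0.  -2.2 -0.1  2.5  0.  -0.1 -0.8  1.9  1.2 -0.6 -0.5 -1.9]
rim W [ 0.46010729 -0.2689639   0.116     ] S [ 0.45456158 -0.27078124  0.116     ]
```

```bash
python3 - <<'E'
from h import *
s=status.sense();s['tcp_pos']=np.array([.46064,-.26897,.31832]);W=cam('wrist',s)
for n,u,v,d in(('tip',252,283.5,292*8/21.5),('sl',252,265,292*16/44.5),('bobtop',251.5,198.5,292*25/33.5)):
    f,cx,cy,E=W;print(n,(E@np.array([(u-cx)/f*d,(v-cy)/f*d,d,1000])/np.array([1000]*4) if 0 else (E[:3,:3]@(np.array([(u-cx)/f,(v-cy)/f,1])*d/1000)+E[:3,3]).round(4)))
for nm in('9','10'):
    t=cv2.cvtColor(cv2.imread(f'pics/s{nm}.png'),6).astype(float)
    c=281 if nm=='9' else 360
    r0,r1=(134,156) if nm=='9' else(174,200)
    L=[]
    for v in range(r0,r1,2):
        print(v,t[v,c-10:c+11].astype(int).tolist())
w=cv2.cvtColor(cv2.imread('pics/w10.png'),6)
print('col252',[(v,int(w[v,252])) for v in range(150,300,3)])
E
```

```text
tip [ 0.4495 -0.2694  0.3676]
sl [ 0.4409 -0.2694  0.3687]
bobtop [ 0.4557 -0.2696  0.2549]
134 [99, 93, 95, 92, 89, 93, 93, 103, 106, 106, 105, 105, 99, 103, 131, 162, 188, 206, 214, 216, 214]
136 [114, 102, 99, 113, 119, 110, 104, 105, 114, 113, 115, 109, 103, 106, 112, 134, 167, 186, 188, 187, 187]
138 [136, 126, 114, 110, 100, 97, 101, 102, 109, 113, 114, 113, 104, 106, 121, 154, 197, 226, 233, 233, 233]
140 [159, 152, 139, 122, 103, 92, 95, 105, 111, 112, 113, 114, 108, 125, 164, 207, 227, 237, 243, 245, 245]
142 [104, 123, 134, 131, 117, 101, 95, 105, 109, 111, 109, 108, 111, 145, 206, 238, 245, 246, 246, 246, 246]
144 [82, 97, 111, 116, 118, 112, 107, 106, 107, 114, 111, 112, 113, 145, 207, 240, 245, 246, 246, 246, 246]
146 [53, 62, 76, 100, 131, 132, 115, 104, 110, 108, 113, 113, 112, 145, 207, 238, 244, 245, 245, 246, 246]
148 [50, 54, 61, 79, 92, 99, 97, 100, 109, 111, 111, 111, 109, 129, 184, 226, 238, 241, 243, 244, 245]
150 [51, 56, 61, 74, 91, 91, 93, 100, 110, 112, 110, 111, 110, 109, 124, 145, 158, 172, 188, 203, 216]
152 [57, 63, 68, 79, 90, 93, 92, 103, 106, 110, 10
[... 1465 characters left out ...]
55, 157, 158, 147, 122, 100, 99, 105, 106, 113, 113, 111, 113, 110, 117, 136, 162, 181, 186, 190, 191]
col252 [(150, 210), (153, 209), (156, 235), (159, 254), (162, 254), (165, 254), (168, 208), (171, 167), (174, 149), (177, 151), (180, 153), (183, 148), (186, 201), (189, 198), (192, 197), (195, 153), (198, 145), (201, 145), (204, 144), (207, 143), (210, 143), (213, 132), (216, 129), (219, 88), (222, 87), (225, 81), (228, 85), (231, 77), (234, 83), (237, 83), (240, 82), (243, 95), (246, 171), (249, 80), (252, 104), (255, 106), (258, 106), (261, 110), (264, 141), (267, 141), (270, 144), (273, 146), (276, 192), (279, 190), (282, 187), (285, 187), (288, 190), (291, 189), (294, 144), (297, 118)]
```

The view shows the bob over the cup mouth and the grip near the pad front. From the fit and the bob's edge slope, the spindle still leans 0.09–0.12 rad with its top toward the robot. That is too close to the 0.14 limit, so I'll go back and lever the rest against the sleeve lip.

Call:
arm_command(
  series=[
    [[0,-8,15,0],[0,-16,28,0],[0,-20,35,0],[0,-20,35,0],[0,-20,35,0],[0,-20,35,0],[0,-18,35,0],[0,-14,30,0],[0,-7,17,0],[0,-3,8,0]],
  ],
)

```text
t: 21.3
tcp_pos: [0.6071, 0.006, 0.3181]
tool_rot: [-0.501, 0.499, 0.501, 0.499]
force: [0.7, -0.7, -0.5]
finger_gap: 0.155
```

Call:
arm_command(
  series=[
    [[15,0,0,0],[25,0,0,0],[25,0,0,0],[20,0,0,0],[12,0,0,0],[6,0,0,0],[3,0,0,0],[0,0,0,0],[0,0,0,0],[0,0,0,0]],
  ],
  force=40,
)

```text
t: 22.3
tcp_pos: [0.6072, 0.004, 0.2133]
tool_rot: [0.501, -0.5, -0.5, -0.5]
force: [-0.4, 0.1, -1.0]
finger_gap: 0.157
```

Call:
arm_command(
  series=[
    [[0,-5,0,0],[0,-4,0,0],[0,-3,0,0],[0,0,0,0],[0,0,0,0],[0,0,0,0]],
  ],
)

```text
t: 22.9
tcp_pos: [0.6181, 0.0042, 0.2121]
tool_rot: [-0.5, 0.5, 0.5, 0.5]
force: [-1.6, -0.1, -1.1]
finger_gap: 0.154
```

Call:
arm_command(
  series=[
    [[0,-3,0,0],[0,-3,0,0],[0,-3,0,0],[0,-3,0,0],[0,0,0,0],[0,0,0,0],[0,0,0,0]],
  ],
)

```text
t: 23.6
tcp_pos: [0.6313, 0.004, 0.2127]
tool_rot: [0.501, -0.5, -0.5, -0.5]
force: [-0.2, -0.3, 0.1]
finger_gap: -0.002
```

```bash
python3 - <<'E'
from h import *
s=status.sense();w=snapshot('wrist');cv2.imwrite('pics/w11.png',w[:,:,::-1]);print(s['force'],s['tcp_pos'])
g=cv2.cvtColor(w,cv2.COLOR_RGB2GRAY)
a=cv2.imread('pics/w10.png',0)
print([int(x) for x in a[200:330:3,252]]);print([int(x) for x in g[200:330:3,252]])
E
```

```text
[-0.18591313 -0.27995742  0.14648426] [0.63134704 0.00400484 0.21267939]
[143, 146, 142, 145, 144, 157, 87, 84, 84, 86, 83, 81, 84, 80, 83, 156, 73, 89, 108, 105, 106, 139, 143, 142, 140, 190, 187, 189, 187, 188, 189, 180, 117, 119, 112, 114, 132, 132, 123, 103, 109, 99, 107, 111]
[102, 101, 98, 100, 101, 100, 213, 247, 246, 246, 118, 55, 58, 57, 49, 57, 46, 51, 49, 47, 45, 46, 48, 42, 46, 46, 48, 47, 48, 44, 42, 41, 41, 39, 52, 37, 41, 194, 243, 238, 241, 182, 222, 254]
```

The gap reads shut, so the spindle has slipped out of the pads. I'll locate it before moving.

```bash
python3 - <<'E'
from h import *
for i in range(6):
    t=snapshot('scene')[:,:,::-1].copy()
    if i==0:t0=t
    if i:print(i,(cv2.absdiff(t,p).max(2)>40).sum())
    p=t
o=snapshot('top')[:,:,::-1].copy();w=snapshot('wrist')[:,:,::-1].copy()
for n,i in(('w',w),('s',t),('t',o)):cv2.imwrite(f'pics/{n}12.png',i)
g6=cv2.GaussianBlur(cv2.imread('pics/s6.png'),(3,3),0)
def blobs(a,b,tag,mn=15):
    m=((cv2.absdiff(cv2.GaussianBlur(a,(3,3),0),cv2.GaussianBlur(b,(3,3),0)).max(2)>30)*255).astype(np.uint8)
    k,l,st,c=cv2.connectedComponentsWithStats(m)
    for i in range(1,k):
        if st[i,4]>mn:print(tag,st[i].tolist(),c[i].round(1))
blobs(t,cv2.imread('pics/s6.png'),'s');blobs(o,cv2.imread('pics/t6.png'),'t')
s=status.sense();S=cam('scene');W=cam('wrist',s);print(s['tcp_pos'],proj(S,s['tcp_pos']),proj(W,[.6,.049,.119]),proj(W,[.6186,.004,.081]))
# ascii gray of wrist, coarse
g=cv2.cvtColor(w,6);print('\n'.join(' '.join(f'{int(x):3d}' for x in r) for r in cv2.resize(g[120:320,150:350],(34,34),interpolation=3)))
E
```

```text
1 141
2 145
3 171
4 401
5 256
s [0, 0, 113, 196, 16014] [50.4 87.4]
s [101, 0, 32, 88, 1336] [116.   41.2]
s [135, 0, 64, 134, 4797] [167.8  59.3]
s [250, 0, 10, 30, 183] [254.8  12.4]
s [260, 0, 7, 9, 41] [262.3   3.4]
s [250, 0, 63, 148, 4561] [283.8  68.2]
s [56, 159, 36, 12, 265] [ 72.4 164.7]
s [171, 165, 10, 6, 47] [175.4 167.8]
s [264, 172, 8, 6, 29] [267.5 174.4]
s [158, 175, 9, 6, 40] [161.5 177.3]
s [274, 182, 25, 17, 233] [284.5 190. ]
s [0, 192, 66, 76, 3432] [ 27.7 233.2]
s [263, 194, 42, 60, 658] [278.4 217.8]
s [108, 203, 68, 65, 1925] [143.9 231.2]
s [193, 204, 76, 61, 1354] [229.9 236.9]
s [81, 214, 43, 42, 561] [ 98.7 235.4]
s [192, 215, 12, 3, 19] [197.2 216.2]
s [259, 223, 6, 6, 26] [261.3 225.6]
s [126, 229, 11, 10, 42] [130.  233.6]
s [108, 237, 16, 35, 124] [114.3 255.5]
s [178, 242, 11, 9, 59] [183.1 246.1]
s [67, 278, 6, 10, 45] [ 69.2 282.8]
s [118, 279, 28, 17, 213] [131.8 287.6]
s [150, 282, 7, 7, 39] [153.  284.8]
s [91, 292, 22, 7, 118] [101.6 294.9]
s [174, 333, 21, 30, 320] [184.2 347.8]
s [32, 335, 41, 33, 808] [ 57.  353.2]
s [182, 363, 9, 11, 47] [1
[... 4545 characters left out ...]
  30  27  25  27  41
 31  30  29  29  28  28  29  30  28  29  29  30  31  32  32  33  34  37  31  32  31  30  30  29  28  27  27  29  27  24  25  26  25  24
 32  29  30  28  28  29  31  29  28  29  28  29  30  31  31  31  33  37  31  32  30  31  28  26  26  26  26  29  28  28  25  24  26  25
 30  30  29  30  30  30  30  31  29  27  30  29  30  32  33  31  34  37  34  31  30  29  29  27  27  28  29  29  29  28  29  25  25  25
 31  31  31  31  30  33  32  34  27  28  29  30  30  32  32  32  65 131  36  30  30  30  28  27  28  26  29  33  33  31  28  29  26  26
 30  32  32  32  32  34  34  32  28  28  29  29  31  31  32  33 114 235  51  31  31  32  28  30  26  26  26  31  33  32  32  31  28  27
```

Call:
arm_command(
  series=[
    [[-40,0,0,0],[-50,0,0,0],[0,10,-30,0],[0,10,-40,0],[0,10,-40,0],[0,10,-40,0],[0,10,-40,0],[0,10,-30,0]],
  ],
  jaw=50,
)

```text
t: 24.85
tcp_pos: [0.5701, -0.2183, 0.3024]
tool_rot: [-0.5, 0.5, 0.499, 0.5]
force: [-0.1, -0.2, 0.1]
finger_gap: 0.501
```

```bash
python3 - <<'E'
from h import *
import time
o0=snapshot('top')[:,:,::-1].copy()
for i in range(3):o=snapshot('top')[:,:,::-1].copy();print((cv2.absdiff(o,o0).max(2)>40).sum())
t=snapshot('scene')[:,:,::-1].copy();s=status.sense();w=snapshot('wrist')[:,:,::-1].copy()
for n,i in(('w',w),('s',t),('t',o)):cv2.imwrite(f'pics/{n}13.png',i)
np.save('pics/s13.npy',np.r_[s['tcp_pos'],s['tool_rot']]);print(s['tcp_pos'])
b=cv2.imread('pics/t0.png') if 0 else cv2.imread('pics/top0.png')
def blobs(a,b,tag,mn=20):
    m=((cv2.absdiff(cv2.GaussianBlur(a,(3,3),0),cv2.GaussianBlur(b,(3,3),0)).max(2)>30)*255).astype(np.uint8)
    k,l,st,c=cv2.connectedComponentsWithStats(m)
    for i in range(1,k):
        if st[i,4]>mn:print(tag,st[i].tolist(),c[i].round(1))
blobs(o,b,'t');blobs(t,cv2.imread('pics/scene0.png'),'s')
E
```

```text
3944
1247
20
[ 0.57059975 -0.21538642  0.3022382 ]
t [418, 98, 8, 4, 26] [421.7  99.7]
t [399, 103, 20, 18, 192] [409.3 112.3]
t [291, 102, 221, 282, 27260] [405.1 265.6]
t [389, 123, 12, 16, 105] [395.2 130.9]
t [346, 130, 11, 3, 21] [351.4 130.9]
t [351, 135, 10, 6, 30] [355.8 136.9]
t [341, 137, 10, 12, 56] [344.7 143.7]
t [390, 147, 4, 12, 39] [391.4 152.2]
t [301, 161, 30, 23, 287] [317.8 174.3]
t [244, 165, 10, 8, 59] [248.6 168.2]
t [348, 172, 8, 9, 57] [352.  175.8]
t [243, 176, 26, 59, 517] [255.6 204.2]
t [370, 176, 10, 11, 65] [374.1 180.8]
t [473, 183, 8, 6, 28] [476.7 185.8]
t [325, 188, 15, 11, 84] [332.9 193. ]
t [363, 189, 7, 5, 21] [366.1 191.1]
t [444, 196, 7, 16, 78] [447.5 203.9]
t [365, 198, 5, 6, 21] [367.  200.6]
t [321, 203, 9, 15, 71] [325.2 210.5]
t [297, 219, 9, 6, 30] [300.5 221.2]
t [134, 223, 27, 19, 364] [146.5 232.5]
t [288, 230, 10, 10, 55] [292.2 233.8]
t [201, 240, 99, 75, 2613] [251.8 278.4]
t [27, 268, 6, 7, 26] [ 29.5 270.2]
t [7, 273, 48, 42, 771] [ 26.5 296.7]
t [34, 282, 51, 40, 497] [ 61.2 303.2]
t [145, 354, 95, 30, 1787] [192.9 372.5]
t [24
[... 310 characters left out ...]
 [260, 169, 12, 12, 103] [264.5 174.5]
s [265, 185, 22, 14, 180] [275.8 191. ]
s [266, 206, 17, 34, 256] [273.4 222.4]
s [0, 209, 79, 91, 4744] [ 32.6 253.7]
s [73, 218, 58, 60, 1295] [100.6 235.8]
s [321, 222, 21, 19, 185] [332.6 229.7]
s [156, 235, 161, 54, 3355] [236.3 260.8]
s [125, 243, 10, 7, 41] [129.2 245.7]
s [179, 247, 10, 6, 40] [183.2 249.8]
s [263, 246, 5, 8, 29] [265.2 249.5]
s [325, 246, 14, 8, 61] [332.  250.1]
s [81, 259, 69, 44, 1428] [110.3 284.5]
s [167, 320, 28, 46, 725] [180.1 341.9]
s [114, 329, 9, 41, 73] [117.7 348.7]
s [72, 334, 16, 9, 68] [ 78.7 338.6]
s [3, 347, 84, 37, 1736] [ 50.4 371. ]
s [95, 346, 8, 7, 42] [ 97.9 348.9]
s [141, 360, 37, 24, 444] [162.5 375.2]
```

```bash
python3 - <<'E'
from h import *
o=cv2.imread('pics/t13.png');g=cv2.cvtColor(o,6)
print('cols',list(range(236,284,2)))
for v in range(162,246,2):print(v,' '.join(f'{int(x):3d}' for x in g[v,236:284:2]))
h=cv2.cvtColor(o,cv2.COLOR_BGR2HSV)
for nm in('top0','t13'):
    h=cv2.cvtColor(cv2.imread(f'pics/{nm}.png'),cv2.COLOR_BGR2HSV);m=cv2.inRange(h,(18,60,120),(36,255,255));m[:,:215]=0;m[:,290:]=0;m[:225]=0;m[300:]=0
    c=cv2.findContours(m,0,2)[0];c=max(c,key=cv2.contourArea);print(nm,cv2.minEnclosingCircle(c),cv2.contourArea(c))
E
```

```text
cols [236, 238, 240, 242, 244, 246, 248, 250, 252, 254, 256, 258, 260, 262, 264, 266, 268, 270, 272, 274, 276, 278, 280, 282]
162 254 254 245 182 159 160 161 160 160 165 230 253 254 254 254 254 230  87  76  69  68  67  65  66
164 254 254 242 179 156 154 154 155 155 163 231 253 254 254 254 254 231  85  71  74  65  64  65  67
166 254 250 236 172 126 119 117 119 118 140 224 251 254 254 254 254 232  90  72  77  73  66  65  68
168 254 252 216 167 142 141 144 138 133 142 199 249 254 254 254 254 231  91  76  72  73  70  66  69
170 254 253 210 161 158 160 155 159 148 144 204 252 254 254 254 254 232  87  74  80  79  72  69  68
172 254 254 241 169 166 163 166 163 154 157 240 254 254 254 254 254 231  89  74  75  72  72  69  70
174 253 253 241 183 192 195 205 207 207 195 247 254 254 254 254 254 232  88  75  69  70  68  74  73
176 248 249 244 238 238 237 237 238 237 243 253 254 254 254 254 254 232  90  72  73  71  67  67  67
178 225 234 231 227 225 224 224 224 225 248 254 254 254 254 254 254 230  91  75  76  73  67  68  68
180 243 251 251 248 248 248 248 247 248 252 254 254 254 254 254 254 232  9
[... 2673 characters left out ...]
  78  74  67  77  72  57  48  48  40  41  39  39  38
236  61  64  62  70  81 100 114 108  95  82  84  80  77  63  54  67  63  47  39  42  45  42  31  35
238  54  67 112 179 222 235 238 238 235 221 179 119  73  50  51  66  67  48  40  42  39  39  35  34
240  72 177 238 246 247 247 248 248 248 246 245 237 166  55  52  61  65  52  36  35  39  29  34  34
242 189 243 248 248 241 238 232 229 234 239 246 243 206 122  60  59  66  54  41  39  33  33  33  32
244 244 248 243 229 167 108  98  92 100 153 208 209 176 165 125  68  71  80  52  35  37  34  35  31
top0 ((249.68182373046875, 257.4090881347656), 21.475147247314453) 1353.5
t13 ((249.11175537109375, 256.86688232421875), 21.040449142456055) 1290.5
```

No views are left, so I'm working from pixel dumps. The top-view rows show the spindle at rest:
- The bob runs from about (247,184) on the base plate to (256.5,208.5).
- The shaft continues to about (264.3,229.5), and the dark sleeve points past the tape.
- The tape has moved less than 2 mm.

I'll pick the spindle up by the shaft, lay it in free bench space, and regrasp it there.

```bash
python3 - <<'E'
from h import *
T=cam('top');g=cv2.cvtColor(cv2.imread('pics/t13.png'),6).astype(float)
# subpixel centre per row on dark bench
rows=[];
for v in range(197,229):
    r=g[v,240:275]-85;r[r<40]=0;c=(r*np.arange(240,275)).sum()/r.sum();rows.append((v,c,(r>70).sum()))
print([(v,round(c,1),int(n)) for v,c,n in rows[::3]])
B=np.array([onz(T,c,v,.018) for v,c,n in rows if 197<=v<=206]);S=np.array([onz(T,c,v,.013) for v,c,n in rows if 211<=v<=227])
A=np.vstack([B,S]);d=np.linalg.svd(A[:,:2]-A[:,:2].mean(0))[2][0];d=d*np.sign(-d[0]);print('dir foot->tip',d)
m=A[:,:2].mean(0);P=lambda q:m+d*((q-m)@d)
bt=P(onz(T,256.5,208.8,.018)[:2]);se=P(onz(T,264.5,229.8,.012)[:2]);print('bobtop',bt,'sleeve start',se,'len',np.linalg.norm(se-bt))
for k in(0,.1,.15,.185):print(k,bt+d*(k-.068))
tp=onz(T,249.1,256.9,.025);print('tape',tp, np.linalg.norm(onz(T,249.1+21,256.9,.025)-tp))
gp=bt+d*.030
print('grasp',gp,goto([gp[0],gp[1],.15],[-d[1],d[0],0]))
E
```

```text
[(197, np.float64(254.7), 10), (200, np.float64(255.5), 10), (203, np.float64(256.2), 10), (206, np.float64(257.0), 9), (209, np.float64(257.3), 7), (212, np.float64(259.0), 5), (215, np.float64(260.0), 5), (218, np.float64(261.0), 5), (221, np.float64(261.8), 4), (224, np.float64(262.6), 4), (227, np.float64(263.5), 4)]
dir foot->tip [-0.95698566 -0.29013521]
bobtop [ 0.52394444 -0.02051229] sleeve start [ 0.46828701 -0.0373863 ] len 0.05815910943458947
0 [ 0.58901947 -0.0007831 ]
0.1 [ 0.4933209  -0.02979662]
0.15 [ 0.44547162 -0.04430338]
0.185 [ 0.41197712 -0.05445811]
tape [0.39936651 0.00247315 0.025     ] 0.053738866329878586
grasp [ 0.49523487 -0.02921635] (array([152.4,  75.4, 185.6]), np.float64(-0.293), array([[-0.   , -1.   , -0.001],
       [ 0.001, -0.001,  1.   ],
       [-1.   ,  0.   ,  0.001]]))
```

Call:
arm_command(
  series=[
    [[0,15,38,0],[0,15,38,0],[10,15,38,0],[30,15,38,0],[40,15,34,0],[40,0,0,-0.1465],[30,0,0,-0.1465],[0,0,0,0],[0,0,0,0],[0,0,0,0]],
  ],
  jaw=40,
)

```text
t: 26.15
tcp_pos: [0.4986, -0.0333, 0.1577]
tool_rot: [0.569, -0.422, -0.566, -0.422]
force: [0.4, 0.1, -0.2]
finger_gap: 0.403
```

```bash
python3 - <<'E'
from h import *
s=status.sense();w=snapshot('wrist')[:,:,::-1].copy();cv2.imwrite('pics/w14.png',w)
d=np.array([-.957,-.290]);W=cam('wrist',s);gp=np.array([.4952,-.0292])
print(s['tcp_pos'],goto([*gp,.004],[-d[1],d[0],0],s)[:2])
for k in(0,.068,.098,.125,.175,.185):print(k,proj(W,[*(gp+d*(k-.098)),.02-.012*k/.175]).round(1))
g=cv2.cvtColor(w,6)
u=proj(W,[*gp,.014]);v0=int(u[1])
print('cols',list(range(200,304,4)))
for v in range(v0-80,v0+70,6):print(v,' '.join(f'{int(x):3d}' for x in cv2.blur(g,(3,3))[v,200:304:4]) if 0<=v<384 else '')
E
```

```text
[ 0.49861573 -0.03330117  0.15770002] (array([153.7,   2.6,   5.2]), np.float64(-0.002))
0 [257.2 262.5]
0.068 [257.4 202.8]
0.098 [257.5 174.3]
0.125 [257.5 147.4]
0.175 [257.7  94.3]
0.185 [257.7  83.1]
cols [200, 204, 208, 212, 216, 220, 224, 228, 232, 236, 240, 244, 248, 252, 256, 260, 264, 268, 272, 276, 280, 284, 288, 292, 296, 300]
94  91  88  90  79  80  83  87  85  89  91  92  95  98 149 255 199 153 247 223 215 137  94  90  88  86  85
100  79  87  81  79  83  83  79  91  89  94  95  92 105 143 195 173 115 223 222 222 170  94  94  93  89  87
106 100  86  89  80 108  82  78  85  81  85  90  89 138 215 224 191 135 217 222 222 212 100  97  89  87  88
112 126  88  83  81  79  78  78  74  78  83  89  86  94 152 148 105  92 128 220 223 222 180  92  90  86  91
118 109  99  90  82  77  76  79  98 103  99  91  85  93 131 104 101  89  74 162 186 203 220 172  88  84  76
124 118 106  91  85  87  83  88 108 117 104  90  87  86  98 102 100  84  74  73 164 178 178 218 207  97  71
130 119 110  93  91  90  90  86  90  97  96  97  80  76  96 100  99  84  82  77  75 139 179 179 178 196 207
136 
[... 1239 characters left out ...]
 116 213 163  76  82  85  67  69  64  58  60  71  64
208  92  86  93 102  95  97  95  92  92  93  97  98 134 145 206 159 133  99  82  87  87  71  73  70  65  63
214 138 121 122 112  91 103 105 102  98 101  99 110 190 212 219 219 204 150  89  89  88  78  78  78  71  70
220 111 116 126 120 130 144 112 112 113 109 107 116 192 213 219 217 203 149  91  87  88  95  91  80  71  71
226 110 118 126 129 142 138 137 141 142 115 115 123 195 215 220 217 204 147  94  92  89  91  91  90  84  75
232 108 122 139 141 127 139 214 188 157 139 127 126 197 216 222 217 203 152 107 100  93  89 101 109 104  74
238 108 131 151 154 108 191 255 255 255 255 254 228 199 217 223 217 204 154 113 104 100  90  96 144 143 107
```

The wrist pixels show the shaft at col 256.5, running straight up the image. The bob's shoulder is at row ~209 and the sleeve starts at row ~147, as predicted.

Call:
arm_command(
  series=[
    [[30,2,4,0],[40,0,0,0],[40,0,0,0],[30,0,0,0],[10,0,0,0],[2,0,0,0],[0,0,0,0],[0,0,0,0]],
  ],
)

```text
t: 27.0
tcp_pos: [0.4953, -0.0304, 0.0057]
tool_rot: [0.569, -0.421, -0.566, -0.422]
force: [-0.7, -0.2, 0.3]
finger_gap: 0.4
```

Call:
arm_command(
  series=[
    [[0,0,0,0],[0,0,0,0],[0,0,0,0],[0,0,0,0],[0,0,0,0],[0,0,0,0]],
  ],
  jaw=0,
  force=80,
)

```text
t: 27.6
tcp_pos: [0.4946, -0.0299, 0.0052]
tool_rot: [0.568, -0.421, -0.567, -0.422]
force: [-0.4, 2.1, 6.7]
finger_gap: 0.069
```

Call:
arm_command(
  series=[
    [[-10,0,0,0],[-30,0,0,0],[-40,0,0,0],[-40,0,0,0],[-40,0,0,0],[0,-9,31,0],[0,-10,31,0],[0,-10,31,0],[0,-9,31,0],[0,0,0,0]],
  ],
)

```text
t: 28.6
tcp_pos: [0.4932, 0.1028, 0.1645]
tool_rot: [-0.568, 0.42, 0.569, 0.42]
force: [0.2, -0.2, -2.1]
finger_gap: 0.068
```

Call:
arm_command(
  series=[
    [[30,0,0,0],[40,0,0,0],[40,0,0,0],[30,0,0,0],[12,0,0,0],[4,0,0,0],[0,0,0,0],[0,0,0,0]],
  ],
)

```text
t: 29.4
tcp_pos: [0.4956, 0.0996, 0.0094]
tool_rot: [0.568, -0.421, -0.567, -0.422]
force: [-0.2, 0.1, -1.5]
finger_gap: 0.066
```

Call:
arm_command(
  series=[
    [[3,0,0,0],[2,0,0,0],[0,0,0,0],[0,0,0,0]],
  ],
)

```text
t: 29.8
tcp_pos: [0.4955, 0.0997, 0.0036]
tool_rot: [0.568, -0.421, -0.567, -0.422]
force: [2.0, 0.7, 1.1]
finger_gap: 0.066
```

Call:
arm_command(
  series=[
    [[0,0,0,0],[0,0,0,0],[0,0,0,0],[0,0,0,0],[0,0,0,0],[0,0,0,0]],
  ],
  jaw=40,
)

```text
t: 30.4
tcp_pos: [0.4944, 0.0997, 0.003]
tool_rot: [-0.568, 0.422, 0.568, 0.422]
force: [0.2, 0.7, -0.2]
finger_gap: 0.405
```

Call:
arm_command(
  series=[
    [[-10,0,0,0],[-30,0,0,0],[-40,15,0,0],[-40,20,0,0],[-30,10,0,0],[0,0,0,0],[0,0,0,0],[0,0,0,0],[0,0,0,0]],
  ],
)

```text
t: 31.3
tcp_pos: [0.4511, 0.0867, 0.1521]
tool_rot: [-0.567, 0.422, 0.568, 0.421]
force: [0.8, -0.4, 0.7]
finger_gap: 0.395
```

```bash
python3 - <<'E'
from h import *
s=status.sense();w=snapshot('wrist')[:,:,::-1].copy();cv2.imwrite('pics/w15.png',w)
W=cam('wrist',s);print(s['tcp_pos'])
p=s['tcp_pos'].copy();p[2]=.01;print('below tool',proj(W,p))
g=cv2.blur(cv2.cvtColor(w,6),(3,3))
print('cols',list(range(180,330,5)))
for v in range(80,330,7):print(v,' '.join(f'{int(x):3d}' for x in g[v,180:330:5]))
E
```

```text
[0.45113913 0.08671324 0.15207914]
below tool [252.2321594  177.57504705]
cols [180, 185, 190, 195, 200, 205, 210, 215, 220, 225, 230, 235, 240, 245, 250, 255, 260, 265, 270, 275, 280, 285, 290, 295, 300, 305, 310, 315, 320, 325]
80  83  80  80  79  80  82  76 214 236 219 174  67  68  68  54  48  48  40  34  30  27  34  35  29  21  23  21  18  16  25
87  83  83  85  81  88  93  91  91 219 220 221  69  64  60  54  49  48  43  43  42  39  30  27  23  23  23  23  19  18  19
94  77  84  86  89  92  82  81  85 182 220 221 116  69  57  55  54  53  44  45  42  46  41  38  32  27  23  22  20  20  23
101  73  71  81  77  78  78  75  77 123 221 220 150  58  59  55  62  57  45  47  45  46  50  38  32  28  29  28  25  21  24
108  82  75  79  73  74  76  74  73 127 221 221 118  56  53  52  53  54  51  50  43  48  47  34  33  29  32  31  29  27  22
115  82  78  82  70  72  76  72  67 178 221 177  75  54  53  49  50  48  46  49  55  46  44  32  29  28  29  33  30  29  26
122  82  83  78  73  73  73  69  66 211 219 153  54  54  50  45  45  43  40  38  37  36  41  30  36  34  30  29  28  20  22
129  
[... 2890 characters left out ...]
  70  79 100 212 228 214 178  65  58  64  69  68  35  37  32  31  26  30  28  27
297  57  54  52  48  48  43  46  53  62  66  70  75  88 212 228 216 173  66  64  61  54  51  30  36  32  30  27  28  28  28
304  52  50  49  45  45  42  46  57  57  58  62  74  84 212 228 215 171  62  63  60  59  56  37  35  30  29  26  27  27  24
311  49  47  45  44  43  39  44  61  53  56  63  61  58  57 122 100  61  64  56  58  53  51  52  77  30  30  30  29  28  26
318  47  44  44  42  41  38  52  52  55  54  60  54  55  54  56  60  65  61  56  56  54  50  49  49  31  28  26  28  25  25
325  44  45  40  39  37  36  49  52  53  61  56  57  60  61  57  57  61  63  65  59  57  53  51  47  29  29  25  29  29  26
```

The sleeve lies at col 251, rows 161–199, and the TCP is over row 178, so it is at mid-grip and clear of the tape. I'll descend and regrasp.

Call:
arm_command(
  series=[
    [[30,0,-1,0],[40,0,0,0],[40,0,0,0],[26,0,0,0],[10,0,0,0],[3,0,0,0],[0,0,0,0],[0,0,0,0]],
  ],
)

```text
t: 32.15
tcp_pos: [0.4525, 0.0857, 0.005]
tool_rot: [0.568, -0.421, -0.567, -0.422]
force: [-0.6, -0.2, -0.1]
finger_gap: 0.403
```

Call:
arm_command(
  series=[
    [[0,0,0,0],[0,0,0,0],[0,0,0,0],[0,0,0,0],[0,0,0,0],[0,0,0,0]],
  ],
  jaw=0,
  force=60,
)

```text
t: 32.75
tcp_pos: [0.4523, 0.0857, 0.0043]
tool_rot: [0.568, -0.421, -0.567, -0.422]
force: [1.0, 0.3, 0.7]
finger_gap: 0.155
```

Call:
arm_command(
  series=[
    [[-10,0,0,0],[-30,0,0,0],[-50,0,0,0],[-50,0,0,0],[-50,0,0,0],[0,0,0,0],[0,0,0,0]],
  ],
  force=20,
)

```text
t: 33.45
tcp_pos: [0.4512, 0.0857, 0.1952]
tool_rot: [0.568, -0.421, -0.567, -0.422]
force: [-0.9, -0.5, -2.1]
finger_gap: 0.162
```

```bash
cat >> h.py <<'E'
def dump(n,im,v0,v1,dv,u0,u1,du):
    g=cv2.blur(cv2.cvtColor(im,6),(3,3));print(n,'cols',list(range(u0,u1,du)))
    for v in range(v0,v1,dv):print(v,' '.join(f'{int(x):3d}' for x in g[v,u0:u1:du]))
E
python3 - <<'E'
from h import *
s=status.sense();w=snapshot('wrist')[:,:,::-1].copy();cv2.imwrite('pics/w16.png',w)
print(s['tcp_pos'],s['force'],s['ft_torque'],s['finger_gap']);dump('w',w,140,360,8,220,290,5)
E
```

```text
[0.45123551 0.08570293 0.1952288 ] [-0.92545196 -0.46088729 -2.09967944] [-0.04297875  0.15620444  0.00192715] 0.1618314977635644
w cols [220, 225, 230, 235, 240, 245, 250, 255, 260, 265, 270, 275, 280, 285]
140 221  71  62  65  58  73  65  58  54  50  40  36  33  32
148  73  64  60  61  56  68  63  50  55  53  57  59  62  47
156  58  60  55  56  71  69  50  45  51  44  56  52  54  65
164  60  57  56  53  57  48  42  40  38  37  36  36  59  68
172  57  54  56  49  46  44  44  43  38  34  32  33  35  43
180  56  52  51  49  55  51  47  44  40  36  34  38  35  37
188  64  61  56  58  52 171 188 194  51  44  38  41  36  31
196  52  54  55  56  54 186 225 214  51  42  40  34  34  33
204  53  58  53  60  56 131 200 136  54  53  48  40  37  34
212  61  53  53  68  61  64  64  65  61  54  40  37  37  35
220  85  83  91  74 103 127 130 130 121  69  49  38  40  43
228  84  82  85  95  61  64  64  63  61  74  57  48  61  62
236  84  94 103  75  63  66  64  63  60  48  99  97  69  56
244  63 104 104  59  65  66  64  63  61  42  89  97  51  38
252  66 106 105  49  65  67  65  63  58  40  67  97  89  38
260  77 106 104  52  65  65  65  63  59  39  46  97  97  34
268  74 109 131  52  62  65  64  63  59  36  41 127  74  38
276  63  58  69  53  62  66  63  63  58  37  43  37  34  34
284  59  56  49  49  71  65  63  62  58  53  42  35  35  34
292  54  52  47  48  65  91 116 109  75  47  41  35  34  33
300  48  43  45  45  62 106 126 126  81  65  39  36  32  33
308  45  43  41  44  58 121 163 161  87  68  55  35  34  35
316  39  39  46  63  62 117 163 161  81  63  70  34  33  34
324  38  32  46  65  69 115 162 161  82  64  61  34  32  34
332  35  35  53  84  73 108 159 161  82  61  60  34  29  32
340  35  34  36  35  36  66 126 111  45  32  34  31  32  31
348  33  32  34  31  31  31  34  35  34  33  31  32  27  32
356  32  31  32  32  31  35  35  31  32  32  32  34  30  32
```

Call:
arm_command(
  series=[
    [[20,0,0,0],[0,0,0,0],[0,0,0,0]],
  ],
  jaw=15,
)

```text
t: 33.8
tcp_pos: [0.45, 0.0857, 0.1724]
tool_rot: [-0.566, 0.423, 0.569, 0.42]
force: [0.4, -0.9, -1.4]
finger_gap: 0.161
```

```bash
python3 -c "
from h import *
s=status.sense();print(s['tcp_pos'],s['force'],s['ft_torque'],s['finger_gap'])"
```

```text
[0.44995063 0.08573755 0.17235765] [ 0.37194346 -0.85940492 -1.40224158] [-0.09635286  0.07372783 -0.00361373] 0.16097673054297693
```

Call:
arm_command(
  series=[
    [[0,0,0,0],[0,0,0,0]],
  ],
  jaw=16,
)

```text
t: 34.0
tcp_pos: [0.4518, 0.0857, 0.1741]
tool_rot: [-0.568, 0.422, 0.568, 0.422]
force: [-0.6, 0.2, -1.3]
finger_gap: 0.159
```

```bash
python3 -c "
from h import *
s=status.sense();print(s['tcp_pos'],s['force'],s['ft_torque'],s['finger_gap'])"
```

```text
[0.45181725 0.08567996 0.174059  ] [-0.55268669  0.19247952 -1.25216129] [-0.02911099  0.1381473  -0.01879665] 0.1586476723512888
```

Call:
arm_command(
  series=[
    [[0,0,0,0],[0,0,0,0]],
  ],
  jaw=16.5,
)

```text
t: 34.2
tcp_pos: [0.4519, 0.0857, 0.1744]
tool_rot: [0.568, -0.421, -0.568, -0.422]
force: [0.3, -0.1, -1.4]
finger_gap: 0.171
```

```bash
python3 -c "
from h import *
s=status.sense();print(s['force'],s['ft_torque'],s['finger_gap']);w=snapshot('wrist')[:,:,::-1];dump('w',w,180,350,8,245,265,6)"
```

```text
[ 0.34885671 -0.1491475  -1.39236261] [-0.01553253  0.06507467  0.01474922] 0.17101148247013837
w cols [245, 251, 257, 263]
180  42  38  40  32
188 160 180 176  36
196 177 218 182  43
204 165 154 146  46
212  60  59  58  53
220 118 122 119  92
228  56  58  57  52
236  58  57  55  50
244  59  57  57  50
252  58  58  55  50
260  59  58  57  49
268  58  59  56  50
276  58  59  55  50
284  58  56  56  52
292  89 112  96  49
300  96 118 108  59
308 111 155 139  68
316 109 154 140  59
324 102 154 138  54
332 102 152 139  50
340  58 120  81  32
348  31  31  29  30
```

Call:
arm_command(
  series=[
    [[0,0,0,0],[0,0,0,0]],
  ],
  jaw=17,
)

```text
t: 34.45
tcp_pos: [0.4518, 0.0857, 0.1742]
tool_rot: [0.568, -0.422, -0.568, -0.422]
force: [-0.3, 0.5, -0.7]
finger_gap: 0.176
```

```bash
python3 -c "
from h import *
s=status.sense();print(s['force'],s['ft_torque'],s['finger_gap']);w=snapshot('wrist')[:,:,::-1];dump('w',w,180,350,8,245,265,6)"
```

```text
[-0.33268573  0.49313122 -0.71694331] [-0.08298233  0.05485349  0.04786428] 0.17647763511948591
w cols [245, 251, 257, 263]
180  40  38  40  36
188 158 175 172  35
196 175 217 181  44
204 166 165 161  44
212  58  59  57  52
220 117 120 120  91
228  57  56  55  51
236  58  55  54  50
244  58  58  55  50
252  57  57  54  50
260  58  57  55  49
268  57  58  56  47
276  58  56  54  49
284  59  56  54  52
292  89 111  94  49
300  96 117 108  58
308 110 154 139  66
316 108 152 138  58
324 102 153 137  53
332 100 152 137  51
340  59 119  80  30
348  29  28  27  28
```

Call:
arm_command(
  series=[
    [[0,0,0,0],[0,0,0,0]],
  ],
  jaw=17.5,
)

```text
t: 34.7
tcp_pos: [0.4517, 0.0857, 0.1741]
tool_rot: [0.568, -0.422, -0.568, -0.422]
force: [0.3, -0.9, -1.2]
finger_gap: 0.172
```

```bash
python3 -c "
from h import *
s=status.sense();print(s['force'],s['ft_torque'],s['finger_gap']);w=snapshot('wrist')[:,:,::-1];dump('w',w,180,350,10,251,252,6)"
```

```text
[ 0.25153677 -0.86843236 -1.16111959] [-0.05469061  0.10816819 -0.01018874] 0.17232848915395207
w cols [251]
180  38
190 220
200 216
210  52
220 119
230  59
240  57
250  58
260  57
270  56
280  57
290 106
300 118
310 154
320 153
330 149
340 119
```

Call:
arm_command(
  series=[
    [[0,0,0,0],[0,0,0,0]],
  ],
  jaw=18,
)

```text
t: 34.95
tcp_pos: [0.4519, 0.0857, 0.1741]
tool_rot: [0.568, -0.422, -0.568, -0.422]
force: [1.0, 1.5, -1.8]
finger_gap: 0.184
```

```bash
python3 -c "
from h import *
s=status.sense();print(s['force'],s['ft_torque'],s['finger_gap']);w=snapshot('wrist')[:,:,::-1];dump('w',w,180,350,10,251,252,6)"
```

```text
[ 1.03540178  1.48756261 -1.79154325] [-0.03371152  0.10445518  0.04576284] 0.1839400056004046
w cols [251]
180  35
190  98
200 192
210 156
220  54
230 105
240  55
250  55
260  53
270  54
280  60
290 114
300 147
310 148
320 146
330 224
340 137
```

It has begun to swing. I'll let it go on at this opening.

Call:
arm_command(
  series=[
    [[0,0,0,0],[0,0,0,0],[0,0,0,0]],
  ],
)

```text
t: 35.3
tcp_pos: [0.4515, 0.0857, 0.174]
tool_rot: [-0.568, 0.422, 0.568, 0.422]
force: [-1.0, 0.4, -1.2]
finger_gap: 0.178
```

```bash
python3 -c "
from h import *
s=status.sense();print(s['force'],s['ft_torque'],s['finger_gap']);w=snapshot('wrist')[:,:,::-1];cv2.imwrite('pics/w17.png',w);dump('w',w,160,350,8,245,262,6)"
```

```text
[-1.01763055  0.40813812 -1.19517525] [ 0.01930841 -0.02826602  0.03173919] 0.1780676981080395
w cols [245, 251, 257]
160  53  43  39
168  44  38  37
176  88  90  89
184  94 111  96
192 129 127 128
200 115  89 100
208 107  85  89
216  44  46  44
224  45  46  42
232  45  55  48
240  51  61  55
248  63  74  63
256  86  93  85
264 124 125 124
272 104 123 110
280  80  71  56
288  73  73  62
296  59  62  63
304  56  55  59
312  65  56  57
320  49  52  54
328  52  52  51
336  66  63  57
344  27  28  28
```

Call:
arm_command(
  series=[
    [[0,0,0,0],[0,0,0,0],[0,0,0,0],[0,0,0,0],[0,0,0,0]],
  ],
)

```text
t: 35.85
tcp_pos: [0.4517, 0.0857, 0.1741]
tool_rot: [-0.568, 0.422, 0.568, 0.422]
force: [-0.3, -0.6, -0.5]
finger_gap: 0.182
```

```bash
python3 - <<'E'
from h import *
s=status.sense();w=snapshot('wrist')[:,:,::-1];cv2.imwrite('pics/w18.png',w);t=snapshot('scene')[:,:,::-1];cv2.imwrite('pics/s18.png',t)
print(s['force'],s['ft_torque'],s['finger_gap'],s['tcp_pos'])
g=cv2.blur(cv2.cvtColor(w,6),(3,3));print([(v,int(g[v,251])) for v in range(120,345,4)])
dump('w',w,130,280,6,215,290,4)
W=cam('wrist',s);M=R.from_quat(s['tool_rot']).as_matrix()
for th in(-10,0,10):
  for h0 in(.005,.012):
    g0=s['tcp_pos']+[0,0,h0];u=np.cos(np.radians(th))*np.array([0,0,1])+np.sin(np.radians(th))*M[:,1]
    print(th,h0,[proj(W,g0+(k-.153)*u).round(0)[1] for k in(.185,.175,.125,.068,0)])
E
```

```text
[-0.26248449 -0.57553996 -0.54907192] [ 0.04850616  0.02734074 -0.00373343] 0.18151393245868777 [0.45174747 0.08571817 0.17407264]
[(120, 50), (124, 49), (128, 49), (132, 48), (136, 47), (140, 47), (144, 60), (148, 61), (152, 60), (156, 57), (160, 37), (164, 39), (168, 39), (172, 71), (176, 88), (180, 87), (184, 112), (188, 128), (192, 124), (196, 88), (200, 87), (204, 87), (208, 83), (212, 59), (216, 43), (220, 45), (224, 44), (228, 44), (232, 53), (236, 77), (240, 58), (244, 60), (248, 72), (252, 86), (256, 91), (260, 122), (264, 123), (268, 120), (272, 121), (276, 72), (280, 67), (284, 74), (288, 72), (292, 63), (296, 60), (300, 68), (304, 54), (308, 52), (312, 56), (316, 59), (320, 51), (324, 49), (328, 53), (332, 64), (336, 63), (340, 57), (344, 29)]
w cols [215, 219, 223, 227, 231, 235, 239, 243, 247, 251, 255, 259, 263, 267, 271, 275, 279, 283, 287]
130 187 222 227 206  79  60  57  53  50  50  48  43  44  39  41  36  38  33  30
136 226 227 228  96  58  55  56  55  51  47  46  42  41  40  34  33  32  32  30
142 228 215  77  65  61  60  56  58  68  55  45  40  39  36  37  34  31
[... 1698 characters left out ...]
55  52  92  50  39  92  86  94 102  91  72  80  37  37 109  30  32  31
-10 0.005 [np.float64(299.0), np.float64(282.0), np.float64(221.0), np.float64(180.0), np.float64(150.0)]
-10 0.012 [np.float64(310.0), np.float64(291.0), np.float64(226.0), np.float64(183.0), np.float64(152.0)]
0 0.005 [np.float64(289.0), np.float64(275.0), np.float64(228.0), np.float64(198.0), np.float64(176.0)]
0 0.012 [np.float64(300.0), np.float64(284.0), np.float64(233.0), np.float64(201.0), np.float64(178.0)]
10 0.005 [np.float64(277.0), np.float64(267.0), np.float64(235.0), np.float64(215.0), np.float64(201.0)]
10 0.012 [np.float64(287.0), np.float64(276.0), np.float64(241.0), np.float64(219.0), np.float64(203.0)]
```

The spindle now hangs nearly upright, with its foot about 10 mm above the bench and the tips holding the top of the sleeve. I'll stand it on its flat foot, which squares it up, and regrasp deeper.

Call:
arm_command(
  series=[
    [[3,0,0,0],[3,0,0,0],[2,0,0,0],[2,0,0,0],[2,0,0,0],[2,0,0,0],[0,0,0,0],[0,0,0,0]],
  ],
)

```text
t: 36.75
tcp_pos: [0.4518, 0.0857, 0.1601]
tool_rot: [-0.568, 0.422, 0.568, 0.422]
force: [0.1, -0.5, -1.3]
finger_gap: 0.183
```

```bash
python3 - <<'E'
from h import *
s=status.sense();w=snapshot('wrist')[:,:,::-1];cv2.imwrite('pics/w19.png',w)
print(s['force'],s['ft_torque'],s['finger_gap'],s['tcp_pos'])
dump('w',w,160,310,6,219,287,4)
W=cam('wrist',s);b=s['tcp_pos'].copy()
for k in(.185,.175,.068,0):b[2]=k;print(k,proj(W,b).round(0))
E
```

```text
[ 0.09382958 -0.51189445 -1.29923214] [-0.03031252 -0.02241415 -0.00740889] 0.1826047294409053 [0.45175752 0.085702   0.1600564 ]
w cols [219, 223, 227, 231, 235, 239, 243, 247, 251, 255, 259, 263, 267, 271, 275, 279, 283]
160  55  54  53  50  50  62  64  52  43  43  42  47  44  48  47  50  39
166  54  54  50  48  47  48  45  40  36  36  35  31  31  29  35  52  49
172  51  49  50  48  47  49  42  59  69  59  34  33  32  31  32  28  50
178  50  49  48  42  40  40  87  87  87  86  85  40  29  27  25  28  26
184  49  45  47  47  41  63  84 100 111 103  86  75  29  27  27  28  29
190  48  44  43  46  40  98 124 127 129 126 125 114  28  29  27  29  29
196  52  46  47  51  48 127 126 100  85  87 121 122  61  32  34  31  28
202  57  55  51  42  42 124 123  83  86  81 123 123  52  31  31  32  30
208  42  45  47  45  54  64 119  81  82  80 115  67  39  33  28  31  27
214  49  48  43  43  53  50  73  42  44  43  67  56  44  42  31  34  31
220  42  41  39  39  38  68  43  42  43  43  40  51  34  38  31  34  31
226  68  50  52  46  44  45  43  43  44  41  43  43  45  38  34  34  31
232  76  73  
[... 290 characters left out ...]
  53  54  62  74  86  89  85  82  59  58  26  89  90  80
262  91  93  92  41  38  62  91 119 121 120 106  56  38  29  92  89  89
268  62 104 118  45  35  72 102 119 119 119 119  96  28  33 103 108  57
274  48  47  89  45  35  95  86  83  99  92  89 104  38  38 108  30  29
280  48  46  44  48  36  95  89  82  76  75  77  82  43  37  31  32  29
286  50  45  43  46  41  79  85  69  69  60  55  58  43  34  28  32  29
292  47  43  41  45  46  73  68  90  74  60  57  61  49  38  28  28  29
298  44  41  39  41  54  71  63  60  62  67  60  54  54  36  28  28  27
304  41  39  39  45  49  53  52  54  58  65  56  56  56  35  26  23  28
0.185 [253. 272.]
0.175 [253. 261.]
0.068 [252. 193.]
0 [252. 173.]
```

Call:
arm_command(
  series=[
    [[2,0,0,0],[2,0,0,0],[2,0,0,0],[2,0,0,0],[2,0,0,0],[0,0,0,0],[0,0,0,0]],
  ],
)

```text
t: 37.5
tcp_pos: [0.4517, 0.0857, 0.15]
tool_rot: [-0.568, 0.422, 0.568, 0.422]
force: [-0.6, 0.2, -1.3]
finger_gap: 0.182
```

```bash
python3 - <<'E'
from h import *
s=status.sense();w=snapshot('wrist')[:,:,::-1];cv2.imwrite('pics/w20.png',w)
print(s['force'],s['ft_torque'],s['finger_gap'],s['tcp_pos'])
dump('w',w,160,310,6,219,287,4)
W=cam('wrist',s);b=s['tcp_pos'].copy()
for k in(.185,.175,.068,0):b[2]=k;print(k,proj(W,b).round(0))
E
```

```text
[-0.60767686  0.19375877 -1.26081555] [-0.01270885 -0.03282258  0.00399672] 0.18173812370582326 [0.45169265 0.08571653 0.14999172]
w cols [219, 223, 227, 231, 235, 239, 243, 247, 251, 255, 259, 263, 267, 271, 275, 279, 283]
160  54  55  52  50  52  62  59  59  55  51  47  45  46  40  33  31  32
166  54  55  51  48  48  47  48  40  36  36  36  33  31  36  43  48  48
172  51  50  50  48  49  49  42  60  70  61  37  34  33  28  30  26  50
178  48  47  47  44  43  41  87  88  88  87  86  44  28  30  28  28  29
184  48  47  49  43  38  64  87 102 113 106  88  74  27  28  25  28  29
190  47  44  44  43  43 100 128 129 130 128 127 116  28  30  29  32  33
196  46  42  49  46  46 128 127 102  86  90 123 123  62  27  26  28  27
202  56  49  47  49  45 125 125  84  88  83 126 125  54  34  34  38  32
208  50  51  49  45  46  54 121  84  84  82 117  69  36  34  30  28  30
214  44  47  48  48  58  56  75  42  42  46  68  56  41  37  31  27  31
220  48  44  40  44  45  68  44  45  44  43  44  51  40  47  37  33  32
226  43  42  40  42  40  47  44  44  44  42  42  42  43  36  30  31  33
232  67  65 
[... 291 characters left out ...]
  53  52  62  75  86  91  87  82  60  59  28  90  91  80
262  90  93  92  39  36  63  91 121 122 122 108  56  42  28  92  89  92
268  59 105 119  45  34  67 100 121 122 122 121  76  29  33 105 109  57
274  46  45  89  44  32  75  78  86 106  97 103 107  42  39 110  33  31
280  46  45  43  47  34  99  88  69  62  75  93 110  48  37  31  32  31
286  47  43  40  45  41  89  87  82  76  71  70  78  50  39  27  32  30
292  46  41  38  45  47  79  85  70  68  59  56  60  48  40  28  31  31
298  40  42  40  41  53  69  67  91  78  60  57  58  57  36  27  28  29
304  42  38  38  47  58  68  62  60  63  69  62  56  60  33  29  25  29
0.185 [253. 286.]
0.175 [253. 273.]
0.068 [252. 197.]
0 [252. 175.]
```

```bash
python3 - <<'E'
from h import *
from scipy.optimize import least_squares
s=status.sense();W=cam('wrist',s);M=R.from_quat(s['tool_rot']).as_matrix();y=M[:,1];z=M[:,2];f,_,_,E=W
def pts(p):
    u=np.cos(p[2])*np.array([0,0,1])+np.sin(p[2])*y;tip=s['tcp_pos']+[0,0,p[1]]+p[0]*y
    P=lambda k,r,a:tip+(k-.185)*u+r*(a*np.cross(u,z) if a else 0)
    return u,P,tip
def F(p):
    u,P,tip=pts(p);n=np.cross(u,z);n=n*np.sign(n@y)  # toward +tool y (image up)
    q=lambda k,r:proj(W,tip+(k-.185)*u+r*n)[1]
    wid=lambda k,d:f*d/((E[:3,:3].T@(tip+(k-.185)*u-E[:3,3]))[2])
    return np.array([q(.185,.004)-259,q(.185,-.004)-274,q(.175,.008)-244-0, q(.068,.0125)-186,q(.068,-.0125)-213,q(0,.0125)-173,wid(.068,.025)-28.5])
r=least_squares(F,[0,.03,0]);print(r.x,r.fun.round(1)); print('foot z',s['tcp_pos'][2]+r.x[1]-.185*np.cos(r.x[2]))
for H in(.022,.028,.034,.04):
    q=least_squares(lambda p:F([p[0],H,p[1]]),[0,0]);print(H,q.x,q.fun.round(1),'foot z',s['tcp_pos'][2]+H-.185)
# dump region of the sleeve end
E
```

```text
[-0.00303776  0.01538349  0.05964371] [ 0.4 -0.1 -0.7  0.6  0.7 -1.  -0.3]
foot z -0.019226439590031952
0.022 [0.0009775  0.07291632] [ 0.3  0.7 -1.4  0.1  1.1 -0.9  0.5] foot z -0.012938892725524176
0.028 [0.0046217  0.08495582] [ 0.2  1.6 -2.1 -0.3  1.5 -0.8  1.3] foot z -0.006938892725524171
0.034 [0.00826904 0.09700453] [ 0.1  2.5 -2.8 -0.8  1.9 -0.7  2.1] foot z -0.0009388927255241653
0.04 [0.01191975 0.10906898] [ 0.   3.4 -3.7 -1.3  2.3 -0.5  3. ] foot z 0.00506110727447584
```

Call:
arm_command(
  series=[
    [[2,0,0,0],[2,0,0,0],[1,0,0,0],[1,0,0,0],[0,0,0,0],[0,0,0,0]],
  ],
)

```text
t: 38.15
tcp_pos: [0.4526, 0.0857, 0.1451]
tool_rot: [0.568, -0.421, -0.567, -0.422]
force: [-1.5, 0.3, 7.1]
finger_gap: 0.181
```

```bash
python3 - <<'E'
from h import *
s=status.sense();w=snapshot('wrist')[:,:,::-1];cv2.imwrite('pics/w21.png',w)
print(s['force'],s['ft_torque'],s['finger_gap'],s['tcp_pos'])
a=cv2.absdiff(w,cv2.imread('pics/w20.png')).max(2);print('diff in spindle',(a[170:275,238:266]>30).sum())
dump('w',w,172,290,9,235,275,4)
E
```

```text
[-1.47154367  0.26560758  7.11545961] [ 0.03050092  0.26462064 -0.02392704] 0.18098297880045142 [0.4525939  0.08565547 0.14514747]
diff in spindle 58
w cols [235, 239, 243, 247, 251, 255, 259, 263, 267, 271]
172  50  54  45  79  87  81  50  31  34  31
181  42  53  88  89  90  90  89  76  34  27
190  41 106 129 130 133 129 129 127  34  28
199  48 129 126  91  90  87 127 128  77  33
208  49  42 115  85  87  83 114  63  38  36
217  56  84  44  46  43  46  43  78  42  40
226  39  49  45  45  45  44  45  44  38  39
235  33  48  68  96 106 103  77  46  33  87
244  84  53  62  63  61  62  63  56 102  60
253  61  61  69  87  87  86  74  61  60  41
262  37  65  93 123 124 124 104  59  43  28
271  36  67  86 124 124 123 101  91  35  38
280  35  94  87  73  69  76  91 106  51  38
289  48  85  84  81  71  70  63  69  51  39
```

The foot touches the bench at TCP z 0.146. I'll open a little so that it stands by itself.

Call:
arm_command(
  series=[
    [[-1,0,0,0],[0,0,0,0],[0,0,0,0],[0,0,0,0],[0,0,0,0]],
  ],
  jaw=27,
)

```text
t: 38.7
tcp_pos: [0.4516, 0.0857, 0.1449]
tool_rot: [-0.568, 0.422, 0.568, 0.422]
force: [0.1, -0.6, 0.5]
finger_gap: 0.275
```

```bash
cat >> h.py <<'E'
def stand(w,s,ob):
    "fit standing or held spindle: ob = rows (tipfar,tipnear,shoulderfar,shouldernear,footfar), tip height z"
    pass
E
python3 - <<'E'
from h import *
s=status.sense();w=snapshot('wrist')[:,:,::-1];cv2.imwrite('pics/w22.png',w)
print(s['force'],s['ft_torque'],s['finger_gap'],s['tcp_pos'])
dump('w',w,150,330,6,223,283,4)
W=cam('wrist',s);M=R.from_quat(s['tool_rot']).as_matrix();
for o in(0,.01):
    b=s['tcp_pos']+o*M[:,1]
    print(o,[(k,proj(W,[b[0],b[1],k]).round(0).tolist()) for k in(.185,.175,.068,0)])
E
```

```text
[ 0.11139576 -0.647237    0.50630445] [-0.00460309  0.00265493 -0.00961548] 0.2745997757885309 [0.45164692 0.08571038 0.14490851]
w cols [223, 227, 231, 235, 239, 243, 247, 251, 255, 259, 263, 267, 271, 275, 279]
150  67  64  66  62  64  58  52  50  47  39  40  37  36  36  37
156  63  62  62  59  68  67  70  60  51  39  36  36  35  36  35
162  61  57  56  58  66  67  55  49  49  43  44  45  38  33  33
168  59  53  54  51  53  49  44  40  38  38  32  35  32  39  51
174  53  54  54  53  56  53  93  97  94  56  32  38  33  32  32
180  54  50  46  45  52  93  95  94  93  94  58  31  32  29  27
186  52  52  47  43  72  92  95  95  95  94  83  30  31  31  31
192  49  49  50  47  95 126 131 134 134 131  95  32  27  30  32
198  47  52  49  51 131 132 129 106 121 131 128  46  31  31  31
204  55  52  52  48 133 130  94  95  90 129 130  66  35  36  41
210  54  51  51  48  90 130  90  94  90 129 112  39  37  34  32
216  51  49  52  61  55  46  92  96  92  51  39  43  36  32  31
222  48  45  48  49  52  76  90  73  77  92  40  40  49  40  36
228  42  42  43  42  88  48  48  48  47  46  81  38  38
[... 533 characters left out ...]
100 110  77  97 126 129 127 114  68  91  78  41  32
288  47  46  86  88 100 108 126 128 126 119  89  78  71  50  34
294  50  53  68  77  85  89  76  84  70  58  62  62  53  51  37
300  48  58  71  75  77  74  96  78  66  60  65  64  61  58  37
306  45  63  67  80  73  68  65  68  70  64  62  60  66  62  35
312  56  58  60  60  60  58  61  62  69  62  60  59  56  58  56
318  54  55  67  65  64  65  59  72  62  61  60  57  55  57  57
324  62  58  60  54  53  53  51  51  57  62  70  64  57  59  64
0 [(0.185, [253.0, 293.0]), (0.175, [253.0, 279.0]), (0.068, [253.0, 199.0]), (0, [252.0, 177.0])]
0.01 [(0.185, [253.0, 273.0]), (0.175, [253.0, 259.0]), (0.068, [253.0, 187.0]), (0, [252.0, 167.0])]
```

It now stands free on its foot (tip at row 286, shoulder at row ~202, centred between the fingers). I'll go 12 mm deeper and grip.

Call:
arm_command(
  series=[
    [[4,0,0,0],[4,0,0,0],[4,0,0,0],[0,0,0,0],[0,0,0,0]],
  ],
)

```text
t: 39.25
tcp_pos: [0.4516, 0.0857, 0.1328]
tool_rot: [-0.567, 0.422, 0.568, 0.421]
force: [-0.4, 0.3, 0.2]
finger_gap: 0.269
```

Call:
arm_command(
  series=[
    [[0,0,0,0],[0,0,0,0],[0,0,0,0],[0,0,0,0],[0,0,0,0],[0,0,0,0]],
  ],
  jaw=0,
  force=60,
)

```text
t: 39.85
tcp_pos: [0.4518, 0.0857, 0.1331]
tool_rot: [0.568, -0.422, -0.568, -0.422]
force: [0.9, 0.2, 1.1]
finger_gap: 0.17
```

Call:
arm_command(
  series=[
    [[-5,0,0,0],[-20,0,0,0],[-40,0,0,0],[-50,0,0,0],[-40,0,0,0],[-15,0,0,0],[0,0,0,0],[0,0,0,0],[0,0,0,0]],
  ],
)

```text
t: 40.75
tcp_pos: [0.4504, 0.0857, 0.3014]
tool_rot: [-0.566, 0.422, 0.569, 0.421]
force: [-0.5, 0.4, -1.2]
finger_gap: 0.174
```

```bash
python3 - <<'E'
from h import *
s=status.sense();w=snapshot('wrist')[:,:,::-1];cv2.imwrite('pics/w23.png',w)
print(s['force'],s['ft_torque'],s['finger_gap'],s['tcp_pos'])
dump('w',w,160,330,6,231,275,4)
W=cam('wrist',s);M=R.from_quat(s['tool_rot']).as_matrix()
print([(k,proj(W,s['tcp_pos']+[0,0,k-.133]).round(0).tolist()) for k in(.185,.175,.068,0)])
print(goto([.460,-.2688,.318],M[:,2],s)[:2],s['q'])
E
```

```text
[-0.48439486  0.44574291 -1.18823177] [ 0.02065474 -0.00966008  0.00940027] 0.17361566497768513 [0.45039482 0.08574911 0.30142991]
w cols [231, 235, 239, 243, 247, 251, 255, 259, 263, 267, 271]
160  58  56  56  61  53  49  49  40  38  40  40
166  56  61  56  58  57  49  49  44  39  41  38
172  68  60  59  51  52  44  45  50  43  41  42
178  63  61  69  84  98  97  97  85  46  38  39
184  62  58  74  97  97  98  97  96  80  44  43
190  63  66  91  99 101 106 104  98  94  42  41
196  84  74 111 136 138 138 139 136 119  55  43
202  91  96 139 140 128 105 116 135 132  90  54
208  96 104 140 138 100 101  98 134 137 102  66
214  99 100 129 139 102 103  99 127 129  91  78
220  97  96  98  91 105 105  98 109 105  95 100
226  93 109 119 106 109 103 102 104  96  84  77
232 112  89 106  72  71  67  64  62  91  52  95
238 116  75  76  73  70  67  63  59  56  44 103
244 115  72  77  73  69  66  64  59  58  45  91
250 111  71  74  72  68  66  63  58  57  46  74
256  99  71  73  70  68  68  65  58  57  46  57
262  86  71 102 115  75  70  75  88 105  54  42
268  78 116  70  74  79  74  73  71  57  91  46
274 103  70  78  76  74  75  74  71  69  61  82
280  87  77  76  84  97  97  95  90  68  66  74
286  59  76  74  94  97  98  96  93  68  67  45
292  57  55  73 110 132 131 132 120  68  45  45
298  53  54  68 130 132 131 131 131  76  57  46
304  56  65  84  81 124 130 129 131 127 101  50
310  73  68  98  98  90 110 121 125 127 109  86
316  66  72  76  81  83  82 110 103 107 117  98
322  78  87  95  95  69  68 134 191 194 192 194
328  78  74  76  83  80  68 158 129 127 131 129
[(0.185, [254.0, 313.0]), (0.175, [253.0, 296.0]), (0.068, [252.0, 204.0]), (0, [252.0, 180.0])]
(array([ -16.7,   93.3, -342.2]), np.float64(0.0)) [-5.63845793e-02  2.12894998e-01  1.73649336e+00 -1.91642882e-05
  1.19618619e+00 -1.92034801e+00]
```

The spindle is held upright, with the same image geometry as when standing, and the foot is about 133 mm below the TCP. I'll carry it to the cup.

Call:
arm_command(
  series=[
    [[-2,4,-15,0],[0,8,-28,0],[0,10,-38,0],[0,11,-40,0],[0,11,-40,0],[0,11,-40,0],[0,11,-40,0],[0,11,-40,0],[0,8,-30,0],[0,5,-18,0]],
  ],
)

```text
t: 41.8
tcp_pos: [0.4602, -0.2576, 0.3034]
tool_rot: [-0.566, 0.422, 0.568, 0.422]
force: [0.5, 0.1, -1.3]
finger_gap: 0.174
```

Call:
arm_command(
  series=[
    [[0,3,-10,0],[0,0,-3,0],[0,0,0,0],[0,0,0,0],[0,0,0,0],[0,0,0,0],[0,0,0,0]],
  ],
)

```text
t: 42.5
tcp_pos: [0.4617, -0.268, 0.3053]
tool_rot: [0.568, -0.421, -0.568, -0.421]
force: [0.0, 0.9, -1.5]
finger_gap: 0.171
```

```bash
python3 - <<'E'
from h import *
s=status.sense();w=snapshot('wrist')[:,:,::-1];t=snapshot('scene')[:,:,::-1];o=snapshot('top')[:,:,::-1]
for n,i in(('w',w),('s',t),('t',o)):cv2.imwrite(f'pics/{n}24.png',i)
print(s['force'],s['ft_torque'],s['finger_gap'],s['tcp_pos'],goto([.460,-.2688,.303],[0,1,0],s)[0])
S=cam('scene');W=cam('wrist',s);p=s['tcp_pos']
print('pred scene',[(k,proj(S,p+[0,0,k-.133]).round(1).tolist()) for k in(.125,.068,0)])
u=proj(S,p+[0,0,-.1]).astype(int);dump('s',t,u[1]-14,u[1]+26,2,u[0]-14,u[0]+15,1)
# rim in wrist and cup drift
print('rim pred wrist',proj(W,[.460,-.2688,.116]));dump('w',w,120,330,7,195,310,5)
a=cv2.absdiff(t,cv2.imread('pics/scene0.png')).max(2);print('cup lower body diff',(a[250:275,338:372]>40).sum())
E
```

```text
[ 0.04501643  0.86663888 -1.4794431 ] [ 0.01003689 -0.00659374 -0.02303967] 0.1713660707151998 [ 0.46165608 -0.26804392  0.3052865 ] [ 2.3  1.8 -0.2]
pred scene [(0.125, [363.9, 154.9]), (0.068, [361.3, 179.6]), (0, [358.3, 207.3])]
s cols [345, 346, 347, 348, 349, 350, 351, 352, 353, 354, 355, 356, 357, 358, 359, 360, 361, 362, 363, 364, 365, 366, 367, 368, 369, 370, 371, 372, 373]
180 127 139 150 163 178 196 210 218 219 212 191 158 128 108 102 102 104 104 102  98  94  87  81  77  77  78  79  79  79
182 119 146 164 177 192 210 225 233 232 219 185 142 111 102 105 106 107 107 107 105 101  94  86  78  75  74  76  82  99
184 169 201 217 225 233 242 250 253 253 242 204 154 115 104 108 111 112 112 112 115 126 143 159 166 168 168 171 181 198
186 152 181 196 206 216 230 243 251 251 235 193 144 111 105 108 111 113 113 114 128 164 206 237 247 248 248 249 250 251
188 119 138 152 165 179 198 219 236 240 220 176 131 107 105 108 111 112 113 115 134 175 219 247 253 253 253 254 254 254
190 112 124 132 141 150 162 175 190 194 176 143 115 105 107 110 112 112 112 115 131 167 208 236 245 246 246 247 24
[... 4053 characters left out ...]
52  65
281  55  54  56  57  60  62  64  63  91  92 122 125 124 112  92 107  57  57  54  53  52  54  53
288  55  56  59  59  62  65  65  67  89  97 128 147 138 121  91  72  56  58  55  53  53  53  53
295  56  56  61  63  65  68  70  71  86 163 166 167 166 163 103  70  60  58  56  55  52  53  52
302  55  59  61  65  68  70  71  74 129 253 170 167 166 130 112  73  65  60  57  55  53  51  50
309  57  60  62  66  71  73  73 103 180 254 249 228 196  99 103  73  66  62  60  56  54  52  51
316  58  62  65  69  70  73  76 207 255 255 255 232 220  91  91  91  68  61  60  56  54  52  52
323  58  64  68  68  71  74  75 119 138 224 255 255 184 100  95  94  68  61  60  55  54  60  52
cup lower body diff 1
```

The bob's centreline in the scene view sits on the prediction (358.7 against 358.65 at row 204), with a slope equal to roughly 2–3° of lean. The rim centre matches the wrist prediction (251,165), and the cup has not moved. One last check of the bystanders and the tamper, then I'll hand in.

```bash
python3 - <<'E'
from h import *
from station import ticket
a=cv2.imread('pics/s24.png');b=cv2.imread('pics/s6.png');c=cv2.imread('pics/scene0.png');o=cv2.imread('pics/t24.png');o0=cv2.imread('pics/top0.png')
def d(x,y,v0,v1,u0,u1):return int((cv2.absdiff(x[v0:v1,u0:u1],y[v0:v1,u0:u1]).max(2)>40).sum())
print('tamper',d(a,b,165,205,172,192),'jar',d(a,c,163,190,236,254),'wash',d(a,c,172,205,362,378),'peg',d(a,b,168,195,258,268),'tape scene',d(a,c,232,266,218,266))
for im in(o0,o):
    h=cv2.cvtColor(im,cv2.COLOR_BGR2HSV);m=cv2.inRange(h,(18,60,120),(36,255,255));m[:,:215]=0;m[:,290:]=0;m[:225]=0;m[300:]=0
    cs=cv2.findContours(m,0,2)[0];q=cv2.minEnclosingCircle(max(cs,key=cv2.contourArea));print('tape top',np.round(q[0],1),round(q[1],1))
s=status.sense();print(s['t'],s['tcp_pos'],s['finger_gap'],np.abs(s['qd']).max());ticket.sign_off()
E
```

```text
tamper 37 jar 0 wash 109 peg 16 tape scene 114
tape top [249.7 257.4] 21.5
tape top [249.3 257.5] 21.3
42.65 [ 0.46161203 -0.26840831  0.3051636 ] 0.1707140837097477 0.003596200247728037
the job is handed in; nothing more can be done
```

The job is handed in at t = 42.65 s: the peg is down, the tamper stands on the bench, and the spindle is held upright over the open cup. No verdict is reported, so this rests on my own checks.

**What I did**
- **Peg:** I drove it down with the tamper until it stopped at about 60 N. The cap's pixel then matched z ≈ 0.119 m, which is fully down.
- **Tamper:** I stood it back on its head where it came from.
- **Spindle:** I drew it out of the bore and pivoted it in the pads against the sleeve's lip. It still leaned about 0.1 rad, so I went back to correct it.
- **Drop:** During that second levering it slipped out of the pads and fell between the holder and the tape. I found it in the top view, moved it to free bench space and regripped it. I then let it swing down in a loosened grip, stood it on its foot to square it, and gripped it again.

**Last checks**
- **Held pose:** The spindle is steady. The foot is about 2 mm from the cup's centre line and about 56 mm above the rim.
- **Lean:** The scene view gave about 2–3°. The wrist view fitted about 3° more than that; it showed the same bias when the spindle stood free on its foot.
- **Bystanders:** The cup, jar and tape showed no real movement; the tape shifted about 1 mm.
- **Weaker checks:** The pixel differences were 109 around the bottle, where the gripper and spindle are near in view, and 37 at the tamper. I took both as view and shadow changes and did not look again, as the picture views were used up.

One slip of mine: my first lift row pressed the tamper down 15 mm instead of raising it, which made it lean about 7° in the grip until I put it back.

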